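# Load a specimen plate under the retaining block of its holding fixture

## Task

Load the aluminium plate that carries the cemented sherd into the holding fixture on the right: lay it flat on the fixture's bed, slide its bare nose under the overhanging block, and press it home against the springs inside until the latch pins hold it there when you let go. Push steadily and gently (the cement is fresh: never more than about 35 N against the block), and handle the plate by its grip bar without touching the sherd or moving the tools and the dish lying round about.

Things in the scene. Friction and masses are not known exactly. Their poses are not given: they have to be found in the camera images.
- fixture: Holding fixture, fixed to the table. Origin on the table, on its centre line; x is the way the plate slides in, y left. Aluminium bed, top 14 mm over the table, x -95 to +100, y -65 to +65 mm. On its far end stands the retaining block.
- block: Dark steel retaining block on the fixture, x 40 to 100, y -48 to +48 mm, top 39.5 mm over the table; same origin and axes as the fixture. It overhangs a pocket that is open towards -x and carries two latch pins with black pull knobs at its sides and two sprung pins in the pocket's end.
- mouth (a point): Middle of the pocket's mouth, on the bed's surface, 40 mm ahead of the fixture's origin, under the overhang's front edge; axes as the fixture's. The pocket is 61.2 mm wide and 13.5 mm high; flared cheeks, just as high, lead into it over the last 20 mm (about 76 mm apart at their tips); the lip's underside is bevelled.
- pocket_end (a point): Foot of the pocket's end wall, on the bed, 32.5 mm inside the mouth; axes as the fixture's. Two sprung pins stand 10 mm out of the wall and push the plate back out: about 4 N together at first touch, 9 N when the nose strikes the hard wall.
- latch (a point): Middle between the two latch pins, 7 mm inside the mouth, 6.5 mm over the bed; axes as the fixture's. These 6 mm round-nosed pins stand 5.5 mm into the pocket from its two side walls, on springs (1 to 2 N each). The plate's nose cams them aside (5 to 10 N of push); they snap into the plate's notches when it is home and then hold it.
- plate: Aluminium specimen plate, 110 x 60 x 12 mm, about 0.35 kg. Origin: centre of its underside; x points to its bare nose (front edge at +55 mm, corners bevelled 12 x 7 mm), z up. A sherd is cemented on it; a grip bar stands behind. Home: nose 30 to 32.5 mm inside the mouth. Let go unlatched, it is pushed out several mm; latched, it rests with its nose 30 mm in.
- notch (a point): Middle between the two notches in the plate's side edges that take the latch pins, 30.5 mm ahead of the plate's origin, half-way up the plate; each 9 mm wide (x) and 7 mm deep. Axes as the plate's.
- grip (a point): Centre of the plate's upright grip bar: 34 mm long (x), 14 mm thick (y), 30 mm high, 34 mm behind the plate's origin and 27 mm above the plate's underside (the bar stands from 12 to 42 mm above it). Axes as the plate's. Grasp it across its thickness (y).
- sherd: Brown pottery sherd, about 26 x 44 x 13 mm, cemented on the plate 4 mm ahead of its middle, long side across the plate. Origin: centre of its underside. Not to be touched.
- caliper: Steel caliper, 224 mm long, lying on the robot's side of the fixture; a bystander. Origin: centre of its underside.
- brush: Wooden brush, 168 mm long, lying to the right of the fixture; a bystander. Origin: centre of its underside.
- dish: White dish with a few potsherds, 80 x 94 x 18 mm, on the robot's side of the plate; a bystander. Origin: centre of its underside.
- pick: Thin steel pick, 148 mm long, lying near the table edge on the robot's side; a bystander. Origin: centre of its underside.

How it is judged:
By the outcome, as a careful person would: the job done as asked, in the order asked, and still so for the second after the job is handed in, with the robot touching nothing.
It also fails if it takes over 64 s, if anything falls off the work surface, if the arm or the gripper's body presses on something with over 40 N, if the wrist force passes 120 N, or if a joint passes its speed limit or range.

## Robot

A 6-joint arm with a two-finger parallel gripper is mounted at the origin on a cart in front of the work surface, level with it; the furniture and walls round the work are solid. World frame = base frame: x ahead of the robot, y to its left, z up, the work surface at z = 0. Lengths are in m, angles in rad, forces in N, time in s.
With the tool pointing down it reaches from about 0.325 to 0.875 m from the base axis. Payload 4.4 kg.
Tool frame: the origin (TCP) lies between the finger pads; the fingertips stand 14 mm ahead of it and the grasp point (between the pads) lies 5 mm behind it; x points along the fingers, z is the direction in which the jaws open and shut, and the axes are right-handed (so a half turn about x gives the same grasp; the last joint's range is limited). The gripper opens to 85 mm and grips with 20 to 120 N. Pads are 22 mm wide; open, the fingers measure 114 mm over their backs; the gripper's body (76 mm by 85 mm) begins 54 mm behind the grasp point. The pads swing forward as they close: fully open they stand 13 mm farther back than shut.
Start: joints at [-1.315, 0.207, 1.542, -0, 1.393, -0.15], TCP at [0.227, -0.528, 0.208] pointing down, gripper open.
Joint ranges: [-2.73, 2.73], [-0.86, 2.22], [0.23, 2.46], [-1.11, 4.25], [0.08, 2.63], [-2.82, 2.82]. Speed limits (rad/s): [2.79, 2.79, 3.14, 3.14, 3.14, 3.14].

## Interface

Orientations are given as a unit quaternion [w, x, y, z].
In Python, from bench import ctrl, optics gives the robot as it stands.
- The arm moves only by the tool step_arm, never from a script. Its argument "deltas" is text: rows parted by semicolons, each of 7 numbers parted by spaces: the turn, a rotation vector about the tool's x, y, z scaled (see below), then the shift along the tool's x, y, z scaled (see below), then the opening, from -1 (shut) to 1 (fully open). In form: ax ay az x y z grip; .... A call has 1 to 12 rows; each row shifts and turns the commanded pose from where the row before left it, along the tool's axes as they then stand; what a row does not reach is not made up. The controller multiplies each number of a shift by 0.025 m and each number of a turn by 0.08 rad. A row lasts 1/10 s, in which the tool goes at most 50 mm and 8.59 degrees, less where a joint would pass 70% of its speed; a pose out of reach is approached as far as the arm can. A call with a number of a shift or a turn outside -1 to 1 is refused whole. A call with a gripper value outside its range is refused whole. The fingers move at their own pace and stop on an object; "squeeze" is the grip in N (left out, the last holds). Time passes only in rows, so rows that do not move let the fingers close. It gives the time, the measured TCP pose, the force and the opening at its end, in the units of the state.
- ctrl.get_state(): the state, without advancing time (a new reading comes with each control period).
- optics.camera(name): name is "scene" or "side" or "wrist"; returns the picture (480x640x3 uint8, red, green, blue); there is no depth.
- optics.camera_model(name): a dict with "intrinsics" (3x3 intrinsics, pixels), "T" (4x4, takes a point from camera to world coordinates). Camera axes: x right, y down, z forward; pixel columns grow to the right and rows downward; lengths in m; the calibration is good to about 2 mm. A picture is of the moment at which its call begins: read the wrist's pose just before it. camera_model takes no time and is no camera call; for the wrist camera it gives the pose at the moment of the call.
- ctrl.job_done(): hands the job in, once; it reports no verdict.
The state is a dict: "time_s": time; "joint_positions": joint angles; "joint_vel": joint speeds; "joint_torque": joint torques, N m; "tool_pos": TCP position; "ee_rot": TCP orientation; "force": force on the tool from outside, world axes, zero at the start; "moment": the same for the moment, N m; "opening": opening from 0.0 (shut) to 1.0 (fully open).
Only numpy, scipy, OpenCV 4.12 (cv2) and the standard library are available. Lean on these libraries where they do the work, as an engineer would, in place of code of your own. Each camera call takes 0.05 s, during which the arm holds its last target.

## Working session

There is one attempt and no reset: what is moved stays moved. The work goes in short steps, Python scripts to look and compute and a tool call to move; the robot and the scene stay as the last step left them, time stands still between calls to the robot, and variables do not carry over. Pictures are saved under pics/ and viewed, and the job is handed in when it is done.

Besides the shell and the picture viewer there is one more tool, called after "Request:" as a command line: name --argument value ..., lists and objects as JSON in quotes. step_arm: Moves the arm, as the interface text tells. Its arguments: {"type":"object","properties":{"deltas":{"type":"string"},"squeeze":{"type":"number"}},"required":["deltas"]}

```bash
mkdir -p pics; ls; python3 - <<'E'
from bench import ctrl, optics
import cv2
s=ctrl.get_state(); print(s)
for n in ["scene","side","wrist"]:
    m=optics.camera_model(n); print(n,m)
    cv2.imwrite(f"pics/{n}0.png",optics.camera(n)[:,:,::-1])
E
```

```text
pics
{'time_s': 0.0, 'joint_positions': array([-1.31453054e+00,  2.07429262e-01,  1.54296734e+00,  5.15399184e-06,
        1.39350976e+00, -1.50452758e-01]), 'joint_vel': array([-0.0009369 ,  0.00084743, -0.0012867 , -0.00082168,  0.00088038,
       -0.00034757]), 'joint_torque': array([ 9.42309271e-04, -3.83034360e+01, -2.91598159e+01, -1.49060361e-04,
        1.03839915e-02,  7.21962181e-06]), 'tool_pos': array([ 0.22727502, -0.52728607,  0.20671423]), 'ee_rot': array([ 0.59006951,  0.38926495,  0.59128352, -0.38816822]), 'force': array([-0.4974299 , -1.07255923,  0.52849776]), 'moment': array([-0.0275765 , -0.0481775 , -0.01603665]), 'opening': 0.9939205320359599}
scene {'intrinsics': array([[538.82867958,   0.        , 322.46285652],
       [  0.        , 538.82867958, 247.59037494],
       [  0.        ,   0.        ,   1.        ]]), 'T': array([[ 0.46390864, -0.50861129,  0.72532981, -0.34103443],
       [-0.88587532, -0.26976149,  0.37743033, -0.65925141],
       [ 0.00370072, -0.81764497, -0.57571087,  0.70139541],
       [ 0.        ,  0.        ,  0.        ,  1.        ]]
[... 155 characters left out ...]
    ,   1.        ]]), 'T': array([[-0.99998053,  0.0055716 , -0.00280861,  0.50329935],
       [ 0.00553576,  0.58456233, -0.81132992,  1.02127719],
       [-0.0028786 , -0.81132968, -0.58458179,  0.9763486 ],
       [ 0.        ,  0.        ,  0.        ,  1.        ]])}
wrist {'intrinsics': array([[360.96780169,   0.        , 313.80728802],
       [  0.        , 360.96780169, 243.3444392 ],
       [  0.        ,   0.        ,   1.        ]]), 'T': array([[ 0.39587196, -0.87403999, -0.28167267,  0.29962648],
       [-0.918304  , -0.37738173, -0.11958592, -0.4983186 ],
       [-0.00177525,  0.30600185, -0.95202926,  0.37307976],
       [ 0.        ,  0.        ,  0.        ,  1.        ]])}
```

View pics/scene0.png

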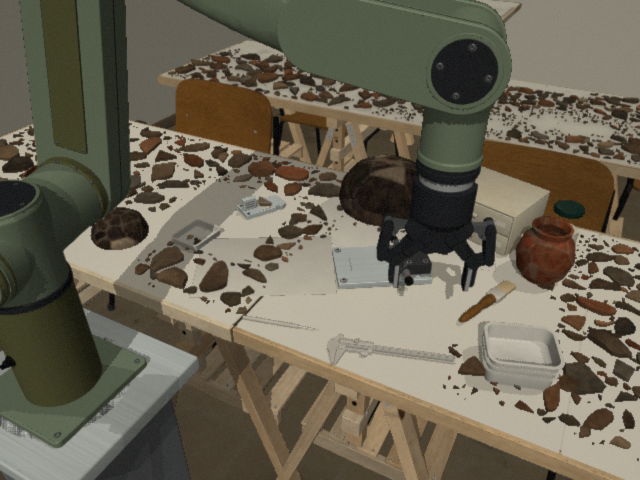

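View pics/side0.png

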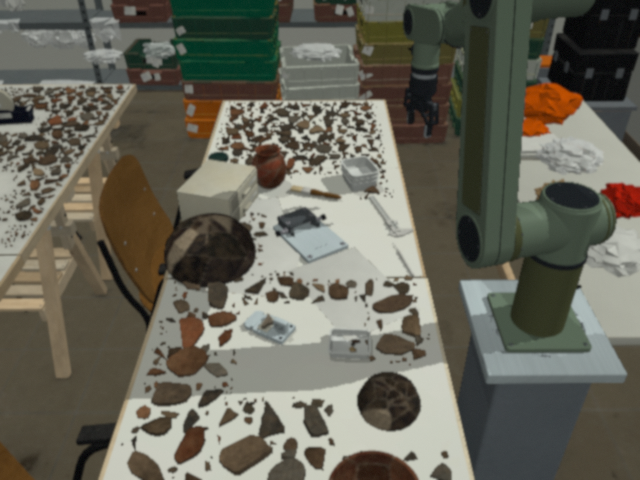

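View pics/wrist0.png

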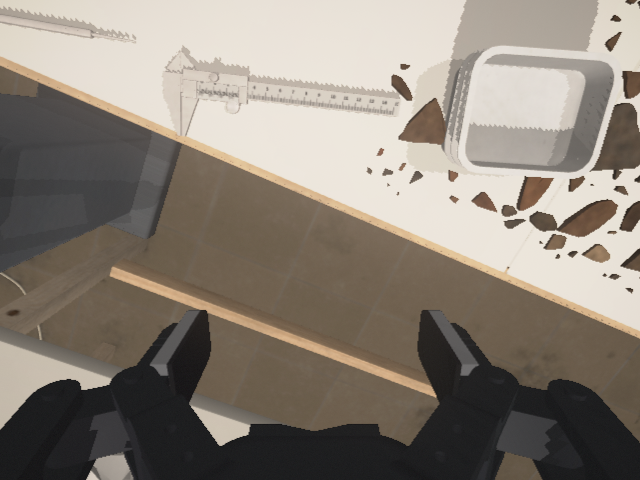

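```bash
cat > h.py <<'E'
import numpy as np, cv2
from bench import ctrl, optics
def ray(m,u,v):
    K=m["intrinsics"];T=m["T"]
    d=T[:3,:3]@np.linalg.solve(K,[u,v,1.]); return T[:3,3],d
def cast(m,u,v,z):
    o,d=ray(m,u,v); return o+d*(z-o[2])/d[2]
def proj(m,p):
    T=m["T"];c=T[:3,:3].T@(np.asarray(p,float)-T[:3,3]);q=m["intrinsics"]@c;return q[:2]/q[2]
E
python3 - <<'E'
from h import *
im=cv2.imread("pics/scene0.png"); 
cv2.imwrite("pics/c1.png",cv2.resize(im[170:270,150:310],None,fx=5,fy=5,interpolation=cv2.INTER_CUBIC))
im=cv2.imread("pics/side0.png")
cv2.imwrite("pics/c2.png",cv2.resize(im[190:370,230:430],None,fx=3.3,fy=3.3,interpolation=cv2.INTER_CUBIC))
m=optics.camera_model("scene");print(cast(m,262,206,.012)); 
m=optics.camera_model("side");print(cast(m,270,326,.012),cast(m,350,345,.01),cast(m,310,235,.014),cast(m,390,212,0))
E
```

```text
[0.61647424 0.00950705 0.012     ]
[0.62148745 0.02061249 0.012     ] [0.43926539 0.08050658 0.01      ] [ 0.53317504 -0.33959478  0.014     ] [ 0.2949654  -0.47657696  0.        ]
```

View pics/c1.png

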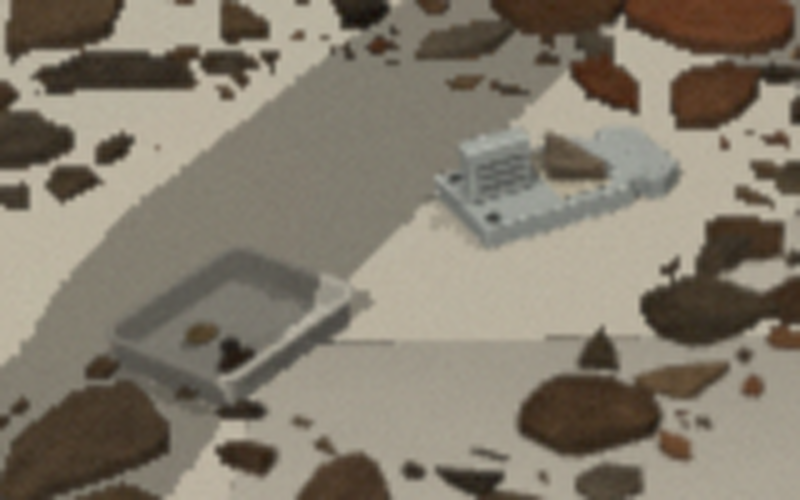

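View pics/c2.png

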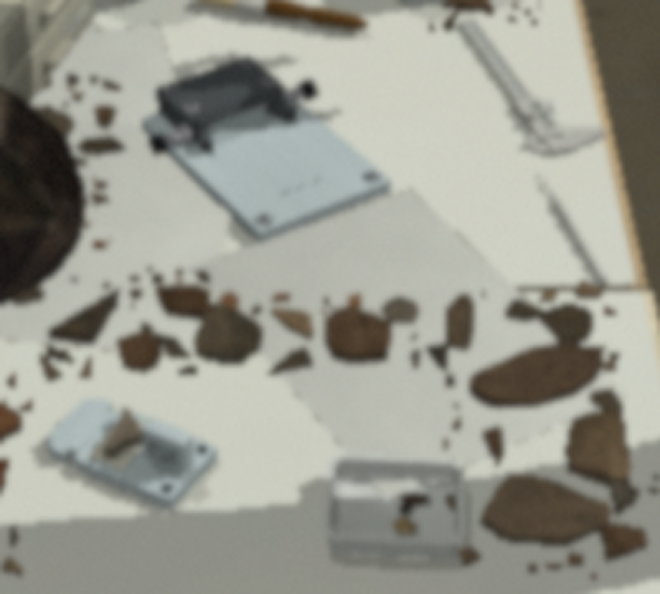

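```bash
cat >> h.py <<'E'
from scipy.spatial.transform import Rotation as R
def Rt(s=None):
    s=s or ctrl.get_state(); q=s["ee_rot"]; return R.from_quat([q[1],q[2],q[3],q[0]])
def goal_rot(yaw):
    # tool x down; tool z (jaw) along direction yaw (world)
    x=np.array([0,0,-1.]); z=np.array([np.cos(yaw),np.sin(yaw),0]); y=np.cross(z,x)
    return R.from_matrix(np.c_[x,y,z])
def plan(p,yaw=None,Rg=None):
    s=ctrl.get_state(); Rc=Rt(s); 
    d=Rc.inv().apply(np.asarray(p)-s["tool_pos"])/0.025
    Rg=Rg or (goal_rot(yaw) if yaw is not None else Rc)
    w=(Rc.inv()*Rg).as_rotvec()/0.08
    print("shift units (cur tool axes)",d.round(2),"turn units",w.round(2))
    d2=Rg.inv().apply(np.asarray(p)-s["tool_pos"])/0.025
    print("shift in goal axes",d2.round(2)); return d,w
E
python3 - <<'E'
from h import *
print(Rt().as_matrix().round(3))
s=ctrl.get_state();m=optics.camera_model("wrist");print(Rt().inv().apply(m["T"][:3,3]-s["tool_pos"]))
m=optics.camera_model("side")
f=lambda x,y:(x/3.3+230,y/3.3+190)
for p,z in [((215,455),.012),((165,505),.012),((48,445),.012),((90,400),.012),((388,187),.014),((258,238),.014),((148,125),.014)]: print(cast(m,*f(*p),z).round(3))
E
```

```text
[[-0.     0.918  0.396]
 [ 0.002  0.396 -0.918]
 [-1.     0.    -0.002]]
[-0.1662215   0.07795966  0.00159422]
[0.563 0.027 0.012]
[0.596 0.075 0.012]
[0.681 0.016 0.012]
[ 0.655 -0.03   0.012]
[ 0.43  -0.284  0.014]
[ 0.537 -0.216  0.014]
[ 0.634 -0.376  0.014]
```

Request:
step_arm --deltas "1 0 0 -0.3 0 0 1;1 0 0 -0.3 0 0 1;1 0 0 0 0 0 1;1 0 0 0 0 0 1;1 0 0 0 0 0 1;1 0 0 0 0 0 1;1 0 0 0 0 0 1;1 0 0 0 0 0 1;1 0 0 0 0 0 1;1 0 0 0 0 0 1;1 0 0 0 0 0 1;1 0 0 0 0 0 1"

```text
time_s: 1.35
tool_pos: [0.2274, -0.5278, 0.2224]
ee_rot: [0.343, 0.618, 0.344, -0.618]
force: [-0.4, 0.3, -0.6]
opening: 1.001
```

Request:
step_arm --deltas "1 0 0 0 0 0 1;1 0 0 0 0 0 1;1 0 0 0 0 0 1;1 0 0 0 0 0 1;1 0 0 0 0 0 1;1 0 0 0 0 0 1;0 0 0 0 0 0 1"

```text
time_s: 2.05
tool_pos: [0.2274, -0.5278, 0.2224]
ee_rot: [0.188, 0.682, 0.188, -0.682]
force: [-0.9, -0.4, -0.2]
opening: 0.995
```

```bash
python3 - <<'E'
from h import *
s=ctrl.get_state();print(s["tool_pos"],s["joint_positions"],s["force"])
plan([.50,-.28,.22],yaw=np.radians(-149))
E
```

```text
[ 0.2274138  -0.52776944  0.22240688] [-1.31450244e+00  1.95534552e-01  1.52426204e+00 -7.50585848e-06
  1.42273442e+00  1.28932744e+00] [-0.89271679 -0.42804106 -0.21534025]
shift units (cur tool axes) [  0.1   -2.93 -14.44] turn units [-0.04 -0.    0.01]
shift in goal axes [  0.1   -2.88 -14.45]
```

Request:
step_arm --deltas "0 0 0 0 -0.2 -0.5 1;0 0 0 0 -0.2 -1 1;0 0 0 0 -0.2 -1 1;0 0 0 0 -0.2 -1 1;0 0 0 0 -0.2 -1 1;0 0 0 0 -0.2 -1 1;0 0 0 0 -0.2 -1 1;0 0 0 0 -0.2 -1 1;0 0 0 0 -0.2 -1 1;0 0 0 0 -0.2 -1 1;0 0 0 0 -0.2 -1 1;0 0 0 0 -0.2 -1 1"

```text
time_s: 3.25
tool_pos: [0.4445, -0.3274, 0.2228]
ee_rot: [0.188, 0.682, 0.189, -0.681]
force: [0.4, -0.3, 0.3]
opening: 1.0
```

Request:
step_arm --deltas "0 0 0 0 -0.2 -1 1;0 0 0 0 -0.2 -1 1;0 0 0 0 0 -1 1;0 0 0 0 0 0 1;0 0 0 0 0 0 1"

```text
time_s: 3.75
tool_pos: [0.503, -0.2813, 0.2227]
ee_rot: [-0.188, -0.681, -0.189, 0.682]
force: [-0.0, 0.6, 0.7]
opening: 1.004
```

```bash
python3 - <<'E'
from h import *
s=ctrl.get_state();print(s["tool_pos"],s["joint_positions"],s["force"])
m=optics.camera_model("wrist");np.savez("w1.npz",**m)
cv2.imwrite("pics/w1.png",optics.camera("wrist")[:,:,::-1])
E
```

```text
[ 0.50301261 -0.2813105   0.22265813] [-6.59833439e-01  1.98810156e-01  1.51985517e+00 -3.64920068e-04
  1.42375668e+00  1.94167718e+00] [-0.03875515  0.5670417   0.72150534]
```

View pics/w1.png

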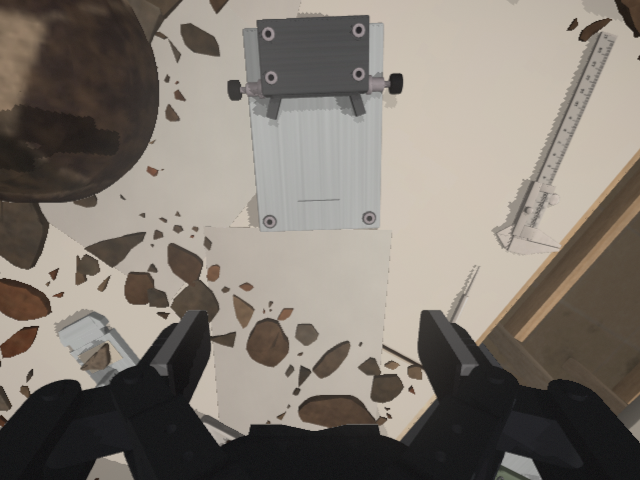

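```bash
python3 - <<'E'
from h import *
im=cv2.imread("pics/w1.png"); m=dict(np.load("w1.npz"))
hsv=cv2.cvtColor(im,cv2.COLOR_BGR2HSV)
# bed: bluish-gray ; print samples
for p in [(300,150),(300,220),(430,150),(300,260),(310,60),(275,105)]: print(p,im[p[1],p[0]],hsv[p[1],p[0]])
roi=im[0:250,220:420]
cv2.imwrite("pics/c3.png",cv2.resize(roi,None,fx=2.4,fy=2.4,interpolation=cv2.INTER_CUBIC))
dark=(cv2.cvtColor(im,cv2.COLOR_BGR2GRAY)<95).astype(np.uint8)
dark[:, :256]=0;dark[:,371:]=0;dark[100:]=0
c=max(cv2.findContours(dark,cv2.RETR_EXTERNAL,cv2.CHAIN_APPROX_NONE)[0],key=cv2.contourArea)
q=cv2.approxPolyDP(c,6,True)[:,0]; print("block",q.tolist()); 
for p in q: print(cast(m,*p,.0395).round(4))
bed=((im[:,:,0].astype(int)-im[:,:,2])>2).astype(np.uint8); bed[:,:235]=0; bed[:,395:]=0; bed[240:]=0;bed[:20]=0
bed=cv2.morphologyEx(bed,cv2.MORPH_OPEN,np.ones((3,3)))
c=max(cv2.findContours(bed,cv2.RETR_EXTERNAL,cv2.CHAIN_APPROX_NONE)[0],key=cv2.contourArea)
q=cv2.approxPolyDP(c,4,True)[:,0]; print("bed",q.tolist())
def fit(pts,z):
    P=np.array([cast(m,*p,z)[:2] for p in pts]);vx,vy,x,y=cv2.fitLine(P.astype(np.float32),cv2.DIST_HUBER,0,.001,.001).ravel();return np.degrees(np.arctan2(vy,vx)),np.array([x,y]),np.array([vx,vy]) ,len(P)
ys=range(130,212,2)
L=[];Rr=[]
for y in ys:
    r=np.flatnonzero(bed[y]); L.append((r.min(),y));Rr.append((r.max(),y))
F=[]
for x in range(275,365,3):
    r=np.flatnonzero(bed[:,x]);F.append((x,r.max()))
for n,l in [("L",L),("R",Rr),("F",F)]: print(n,fit(l,.014),l[0],l[-1])
E
```

```text
(300, 150) [169 171 170] [ 45   3 171]
(300, 220) [169 171 171] [ 30   3 171]
(430, 150) [182 196 207] [ 17  31 207]
(300, 260) [169 180 187] [ 18  25 187]
(310, 60) [80 81 83] [10  9 83]
(275, 105) [87 87 88] [ 0  3 88]
block [[368, 16], [257, 20], [263, 97], [361, 99], [368, 89]]
[ 0.5502 -0.4506  0.0395]
[ 0.6292 -0.3997  0.0395]
[ 0.5959 -0.349   0.0395]
[ 0.5194 -0.3929  0.0395]
[ 0.5186 -0.4031  0.0395]Traceback (most recent call last):
  File "<stdin>", line 15, in <module>
ValueError: max() iterable argument is empty
```

View pics/c3.png

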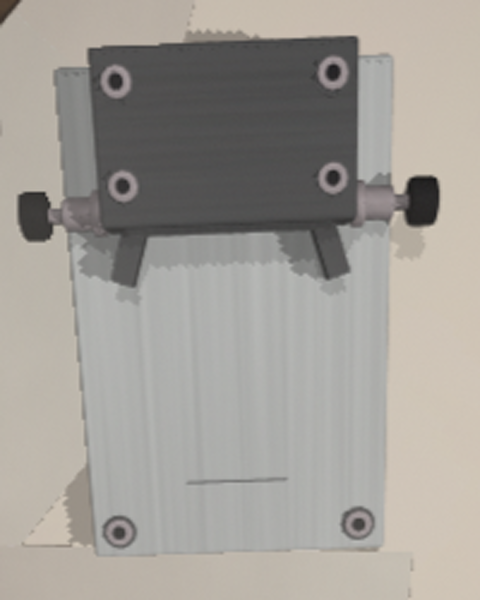

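```bash
python3 - <<'E'
from h import *
im=cv2.imread("pics/w1.png"); m=dict(np.load("w1.npz"))
hsv=cv2.cvtColor(im,cv2.COLOR_BGR2HSV)
bed=((hsv[:,:,1]<14)&(hsv[:,:,2]>110)).astype(np.uint8); bed[:,:240]=0; bed[:,392:]=0; bed[240:]=0
def fit(pts,z):
    P=np.array([cast(m,*p,z)[:2] for p in pts]);vx,vy,x,y=cv2.fitLine(P.astype(np.float32),cv2.DIST_HUBER,0,.001,.001).ravel();return np.degrees(np.arctan2(vy,vx)),np.array([x,y]),np.array([vx,vy])
L=[];Rr=[];F=[]
for y in range(130,212,2):
    r=np.flatnonzero(bed[y]); L.append((r.min()-.5,y));Rr.append((r.max()+.5,y))
for x in range(275,365,3):
    r=np.flatnonzero(bed[:,x]);F.append((x,r.max()+.5))
fl,fr,ff=fit(L,.014),fit(Rr,.014),fit(F,.014)
print(fl,fr,ff,L[0],L[-1],Rr[0],Rr[-1],F[0],F[-1])
def inter(a,b):
    t=np.linalg.solve(np.c_[a[2],-b[2]],b[1]-a[1]);return a[1]+t[0]*a[2]
A,B=inter(fl,ff),inter(fr,ff);print("corners",A,B,np.linalg.norm(A-B))
th=np.degrees(np.arctan2(*( (A-B)[::-1])))-90; print("yaw from front",th)
yaw=np.radians(np.mean([a if a<0 else a-180 for a in (fl[0],fr[0])])); u=np.array([np.cos(yaw),np.sin(yaw)]);print(np.degrees(yaw))
O=(A+B)/2+.095*u;print("origin",O)
V=np.array([-u[1],u[0]])
for p in [(368,16),(257,20)]: # block back corners
    q=cast(m,*p,.0395)[:2]-O;print("back corner fixture coords",q@u,q@V)
# screw heads: bed
for p in [(269.5,221.5),(369.5,218)]:
    q=cast(m,*p,.014)[:2]-O;print("bed screw",q@u,q@V)
for p in [(268,34),(359,30),(271,77.5),(359,74)]:
    q=cast(m,*p,.0395)[:2]-O;print("blk screw",q@u,q@V)
g=cv2.cvtColor(im,cv2.COLOR_BGR2GRAY)
print([ (x,[int(v) for v in g[86:104,x]]) for x in (300,330)])
E
```

```text
(np.float32(-57.000164), array([ 0.57390785, -0.28278875], dtype=float32), array([ 0.54463655, -0.83867216], dtype=float32)) (np.float32(-56.85802), array([ 0.45900404, -0.34229034], dtype=float32), array([ 0.5467156 , -0.83731836], dtype=float32)) (np.float32(32.84861), array([ 0.49052382, -0.2593592 ], dtype=float32), array([0.84010667, 0.5424212 ], dtype=float32)) (np.float64(250.5), 130) (np.float64(257.5), 210) (np.float64(380.5), 130) (np.float64(379.5), 210) (275, np.float64(231.5)) (362, np.float64(228.5))
corners [ 0.53855395 -0.22834818] [ 0.43026063 -0.2982686 ] 0.12890425
yaw from front -57.151386
-56.92909
origin [ 0.5362466  -0.34291798]
back corner fixture coords 0.09782466940467341 -0.04708962444875026
back corner fixture coords 0.09831916200960589 0.046915852529759
bed screw -0.08416951559745878 0.05289592935685343
bed screw -0.08426856916633645 -0.05401162556196486
blk screw 0.08749378470165414 0.03839388714784888
blk screw 0.08765371256581932 -0.03950364761444308
blk screw 0.053367867911057056 0.038322400045706626
blk screw 0.0533307722673385 -0.039557094174020715
[(300, [81, 81, 83, 83, 82, 81, 78, 71, 65, 71, 72, 93, 153, 152, 153, 153, 152, 152]), (330, [81, 82, 82, 81, 80, 75, 68, 66, 68, 73, 100, 153, 153, 154, 154, 154, 154, 154])]
```

```bash
python3 - <<'E'
from h import *
plan([.56,.06,.20],yaw=np.radians(-123))
E
```

```text
shift units (cur tool axes) [  0.91 -10.56  -8.99] turn units [-5.7   0.01  0.01]
shift in goal axes [  0.91  -5.52 -12.72]
```

Request:
step_arm --deltas "-1 0 0 0 0 0 1;-1 0 0 0 0 0 1;-1 0 0 0 0 0 1;-1 0 0 0 0 0 1;-1 0 0 0 0 0 1;-0.7 0 0 0 0 0 1"

```text
time_s: 4.4
tool_pos: [0.502, -0.283, 0.2229]
ee_rot: [-0.337, -0.621, -0.338, 0.622]
force: [-0.5, -0.2, 0.4]
opening: 0.994
```

Request:
step_arm --deltas "0 0 0 0 -0.2 -0.6 1;0 0 0 0 -0.4 -1 1;0 0 0 0 -0.4 -1 1;0 0 0 0 -0.5 -1 1;0 0 0 0 -0.5 -1 1;0 0 0 0 -0.5 -1 1;0 0 0 0 -0.5 -1 1;0 0 0 0 -0.5 -1 1;0 0 0 0 -0.5 -1 1;0 0 0 0 -0.5 -1 1;0 0 0 0.3 -0.5 -1 1;0 0 0 0.3 -0.5 -1 1"

```text
time_s: 5.6
tool_pos: [0.5457, 0.0373, 0.2082]
ee_rot: [0.337, 0.622, 0.336, -0.622]
force: [-0.8, 0.3, -0.3]
opening: 1.0
```

Request:
step_arm --deltas "0 0 0 0.3 0 -0.8 1;0 0 0 0 0 -0.3 1;0 0 0 0 0 0 1;0 0 0 0 0 0 1"

```text
time_s: 6.0
tool_pos: [0.5609, 0.0582, 0.2008]
ee_rot: [-0.337, -0.622, -0.337, 0.622]
force: [0.5, -0.1, -0.1]
opening: 1.004
```

```bash
python3 - <<'E'
from h import *
s=ctrl.get_state();print(s["tool_pos"],s["joint_positions"],s["force"])
m=optics.camera_model("wrist");np.savez("w2.npz",**m)
cv2.imwrite("pics/w2.png",optics.camera("wrist")[:,:,::-1])
E
```

```text
[0.56094855 0.05821698 0.20080732] [-4.97441579e-02  1.89000217e-01  1.57736410e+00 -4.88482915e-04
  1.37497680e+00  2.09909863e+00] [ 0.5483422  -0.09242712 -0.06570394]
```

View pics/w2.png

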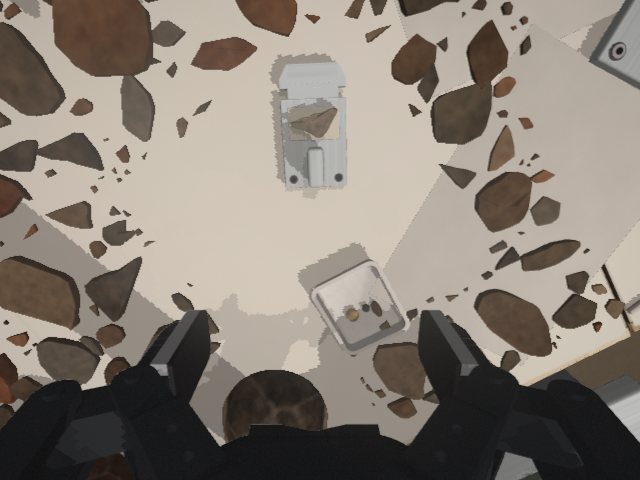

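```bash
python3 - <<'E'
from h import *
im=cv2.imread("pics/w2.png"); m=dict(np.load("w2.npz"))
hsv=cv2.cvtColor(im,cv2.COLOR_BGR2HSV)
cv2.imwrite("pics/c4.png",cv2.resize(im[50:200,260:370],None,fx=4,fy=4,interpolation=cv2.INTER_CUBIC))
msk=((hsv[:,:,1]<18)&(hsv[:,:,2]>120)).astype(np.uint8); msk[:50]=0;msk[200:]=0;msk[:,:265]=0;msk[:,365:]=0
cv2.imwrite("pics/c5.png",cv2.resize(msk[50:200,260:370]*255,None,fx=4,fy=4,interpolation=cv2.INTER_NEAREST))
for p in [(275,405),(278,150)]:print(cast(m,*p,.03))
print([ (y,hsv[y,315].tolist()) for y in range(54,70,2)],[ (x,hsv[120,x].tolist()) for x in range(268,292,2)],[ (x,hsv[120,x].tolist()) for x in range(338,356,2)])
E
```

```text
[0.39743062 0.21620336 0.03      ]
[0.62817897 0.05141384 0.03      ]
[(54, [16, 29, 150]), (56, [14, 29, 152]), (58, [17, 30, 152]), (60, [16, 29, 151]), (62, [15, 23, 156]), (64, [45, 6, 181]), (66, [30, 1, 183]), (68, [50, 4, 185])] [(268, [18, 30, 205]), (270, [19, 30, 205]), (272, [17, 29, 205]), (274, [16, 27, 158]), (276, [16, 28, 155]), (278, [17, 26, 154]), (280, [18, 29, 134]), (282, [30, 5, 168]), (284, [40, 4, 183]), (286, [40, 4, 182]), (288, [24, 19, 135]), (290, [18, 35, 146])] [(338, [19, 32, 199]), (340, [30, 3, 179]), (342, [30, 3, 181]), (344, [30, 3, 180]), (346, [18, 22, 198]), (348, [17, 28, 206]), (350, [18, 28, 206]), (352, [17, 28, 206]), (354, [16, 28, 207])]
```

View pics/c4.png

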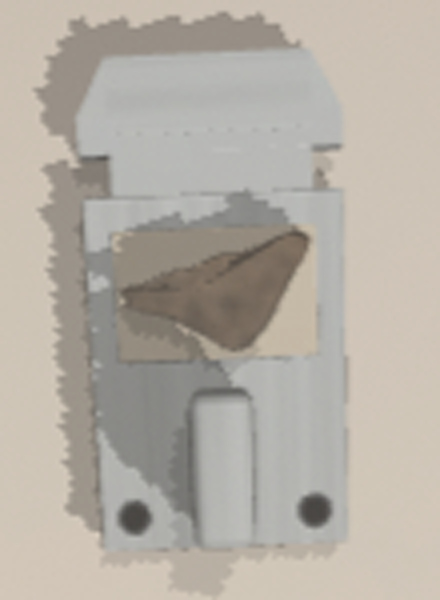

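View pics/c5.png

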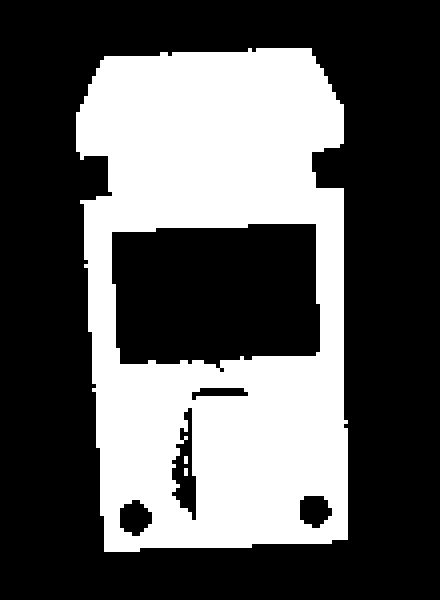

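```bash
cat > plate.py <<'E'
from h import *
def lines(m,msk,y0,y1,x0,x1,z):
    def fit(pts):
        P=np.array([cast(m,*p,z)[:2] for p in pts]);vx,vy,x,y=cv2.fitLine(P.astype(np.float32),cv2.DIST_HUBER,0,.001,.001).ravel();return np.degrees(np.arctan2(vy,vx)),np.array([x,y]),np.array([vx,vy])
    L=[];Rr=[];F=[];B=[]
    for y in range(y0,y1):
        r=np.flatnonzero(msk[y]); L.append((r.min()-.5,y));Rr.append((r.max()+.5,y))
    for x in range(x0,x1):
        r=np.flatnonzero(msk[:,x]);F.append((x,r.min()-.5));B.append((x,r.max()+.5))
    return fit(L),fit(Rr),fit(F),fit(B)
def inter(a,b):
    t=np.linalg.solve(np.c_[a[2],-b[2]],b[1]-a[1]);return a[1]+t[0]*a[2]
E
python3 - <<'E'
from plate import *
im=cv2.imread("pics/w2.png"); m=dict(np.load("w2.npz"))
hsv=cv2.cvtColor(im,cv2.COLOR_BGR2HSV)
msk=((hsv[:,:,1]<18)&(hsv[:,:,2]>120)).astype(np.uint8); msk[:50]=0;msk[200:]=0;msk[:,:265]=0;msk[:,365:]=0
l,r,f,b=lines(m,msk,105,180,292,332,.012)
print([x[0] for x in (l,r,f,b)])
c=[inter(l,f),inter(r,f),inter(r,b),inter(l,b)]
print("w,len",np.linalg.norm(c[0]-c[1]),np.linalg.norm(c[2]-c[3]),np.linalg.norm(c[1]-c[2]),np.linalg.norm(c[0]-c[3]))
C=np.mean(c,0);print(C)
yaw=np.degrees(np.arctan2(*((c[0]+c[1]-c[2]-c[3])[::-1])));print(yaw)
u=np.array([np.cos(np.radians(yaw)),np.sin(np.radians(yaw))]);V=np.array([-u[1],u[0]])
print("grip",C-.034*u)
for p in [(308,150),(322,150),(309,186),(323.5,186)]:
    q=cast(m,*p,.042)[:2]-C;print("bar",q@u,q@V)
E
```

```text
[np.float32(-30.80662), np.float32(-30.48338), np.float32(59.766487), np.float32(59.41996)]
w,len 0.05945417 0.06007354 0.1102279 0.10986899
[0.62685084 0.01372043]
-30.644732
grip [0.59759915 0.03105068]
bar -0.01855092093666054 0.005746798065770274
bar -0.019075163379444156 -0.006469996346311491
bar -0.04997585056154531 0.006348835355313015
bar -0.050535558774708576 -0.006689825997798168
```

```bash
python3 - <<'E'
from h import *
plan([.5976,.0311,.10],yaw=np.radians(-120.64))
E
```

```text
shift units (cur tool axes) [4.04 1.81 0.1 ] turn units [-0.55  0.   -0.01]
shift in goal axes [4.04 1.81 0.18]
```

Request:
step_arm --deltas "-0.55 0 0 0 0.3 0.1 1;0 0 0 0.5 0.5 0.08 1;0 0 0 0.8 0.5 0 1;0 0 0 0.8 0.5 0 1;0 0 0 0.8 0 0 1;0 0 0 0.8 0 0 1;0 0 0 0.3 0 0 1;0 0 0 0 0 0 1;0 0 0 0 0 0 1"

```text
time_s: 6.95
tool_pos: [0.5978, 0.0313, 0.1009]
ee_rot: [0.351, 0.614, 0.35, -0.614]
force: [0.5, -0.3, 0.6]
opening: 1.003
```

```bash
python3 - <<'E'
from h import *
plan([.5976,.0311,.030],yaw=np.radians(-120.64))
m=optics.camera_model("wrist");np.savez("w3.npz",**m)
cv2.imwrite("pics/w3.png",optics.camera("wrist")[:,:,::-1])
E
```

```text
shift units (cur tool axes) [ 2.84 -0.01  0.01] turn units [ 0.01 -0.   -0.01]
shift in goal axes [ 2.84 -0.    0.01]
```

View pics/w3.png

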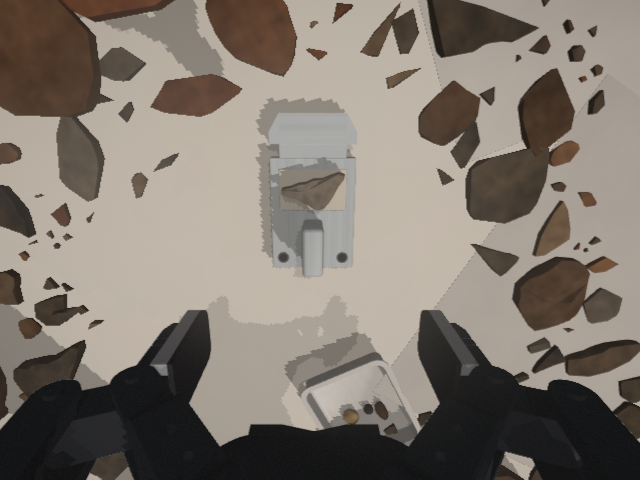

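Request:
step_arm --deltas "0 0 0 0.5 0 0 1;0 0 0 0.7 0 0 1;0 0 0 0.6 0 0 1;0 0 0 0.5 0 0 1;0 0 0 0.3 0 0 1;0 0 0 0.2 0 0 1;0 0 0 0 0 0 1;0 0 0 0 0 0 1" --squeeze 60

```text
time_s: 7.8
tool_pos: [0.5977, 0.0318, 0.0308]
ee_rot: [0.351, 0.614, 0.35, -0.614]
force: [0.0, 0.1, 0.2]
opening: 1.005
```

Request:
step_arm --deltas "0 0 0 0 0 0 0.5;0 0 0 0 0 0 0.3;0 0 0 0 0 0 0;0 0 0 0 0 0 -0.3;0 0 0 0 0 0 -0.5;0 0 0 0 0 0 -1;0 0 0 0 0 0 -1;0 0 0 0 0 0 -1;0 0 0 0 0 0 -1;0 0 0 0 0 0 -1" --squeeze 60

```text
time_s: 8.8
tool_pos: [0.5972, 0.0318, 0.0304]
ee_rot: [-0.351, -0.614, -0.351, 0.614]
force: [0.2, 0.1, -0.7]
opening: -0.001
```

```bash
python3 - <<'E'
from h import *
s=ctrl.get_state();print(s)
E
```

```text
{'time_s': 8.8, 'joint_positions': array([-9.14605203e-02,  4.51856580e-01,  1.61938480e+00,  2.33050817e-05,
        1.07042051e+00,  2.01255260e+00]), 'joint_vel': array([ 0.00138997,  0.000299  , -0.00129893,  0.0021383 ,  0.00034938,
        0.00102613]), 'joint_torque': array([-2.42432716e-04, -4.35366154e+01, -2.41558313e+01,  6.02804062e-05,
        9.30224487e-04, -4.65303231e-05]), 'tool_pos': array([0.59722898, 0.03179307, 0.03035876]), 'ee_rot': array([-0.35058102, -0.61405163, -0.35062093,  0.61408347]), 'force': array([ 0.2118695 ,  0.1124761 , -0.66136927]), 'moment': array([ 0.00149436, -0.02517297,  0.03489964]), 'opening': -0.0006996210190638305}
```

```bash
python3 - <<'E'
from h import *
for n in ["wrist","scene"]:
    im=optics.camera(n)[:,:,::-1]; cv2.imwrite(f"pics/{n}4.png",im)
im=cv2.imread("pics/scene4.png");cv2.imwrite("pics/c6.png",cv2.resize(im[140:270,180:340],None,fx=4,fy=4,interpolation=cv2.INTER_CUBIC))
E
```

```text
(no output)
```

View pics/wrist4.png

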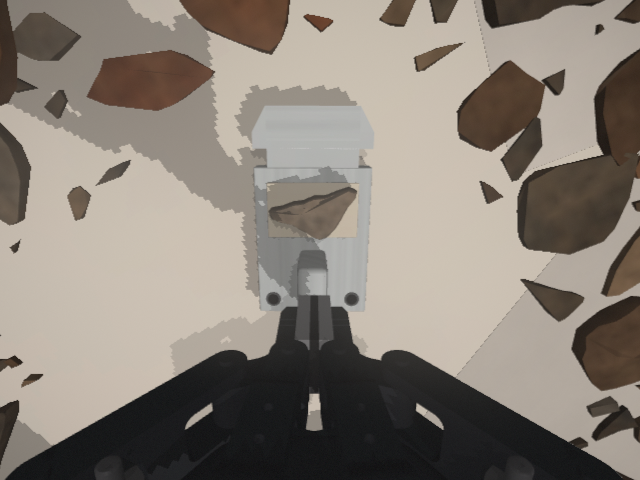

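View pics/c6.png

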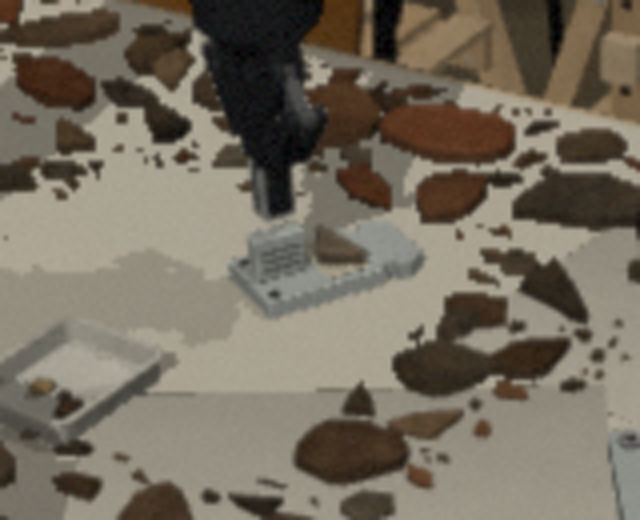

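```bash
python3 - <<'E'
from h import *
s=ctrl.get_state();t=s["tool_pos"]
for n in ["wrist","scene","side"]:
    m=optics.camera_model(n); print(n,m["T"][:3,3],"tcp",proj(m,t),"tip",proj(m,t-[0,0,.014]),"grip est",proj(m,[.5976,.0311,.042]),"platecenter top",proj(m,[.6269,.0137,.012]))
E
```

```text
wrist [ 0.66498368 -0.00985793  0.196612  ] tcp [310.94436202 292.2866041 ] tip [311.14123247 281.05752783] grip est [311.64504176 301.73814592] platecenter top [312.04525859 216.84055575]
scene [-0.34103443 -0.65925141  0.70139541] tcp [249.67263262 200.9161635 ] tip [250.09094596 205.81535773] grip est [249.62722158 196.81609808] platecenter top [262.85558526 203.71880264]
side [0.50329935 1.02127719 0.9763486 ] tcp [279.87731426 323.50236494] tip [280.14997855 327.96314104] grip est [279.52271074 319.5555698 ] platecenter top [267.86122467 323.92268483]
```

```bash
python3 - <<'E'
from h import *
im=optics.camera("side")[:,:,::-1]
cv2.imwrite("pics/c7.png",cv2.resize(im[260:350,235:335],None,fx=6,fy=6,interpolation=cv2.INTER_CUBIC))
im=cv2.imread("pics/scene4.png");cv2.imwrite("pics/c8.png",cv2.resize(im[150:220,210:290],None,fx=8,fy=8,interpolation=cv2.INTER_CUBIC))
E
```

```text
(no output)
```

View pics/c7.png

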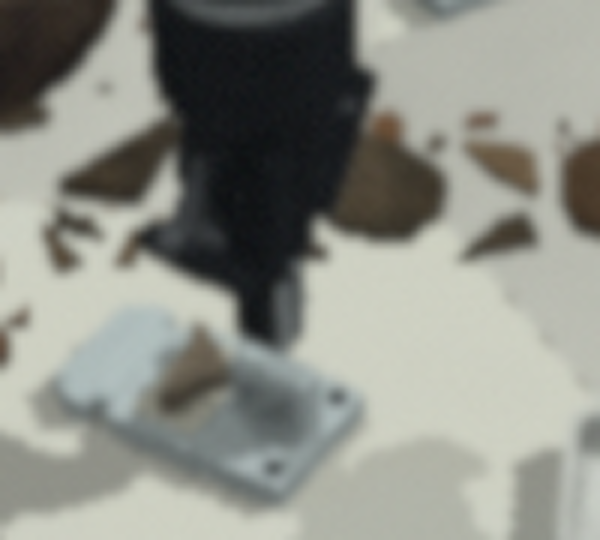

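View pics/c8.png

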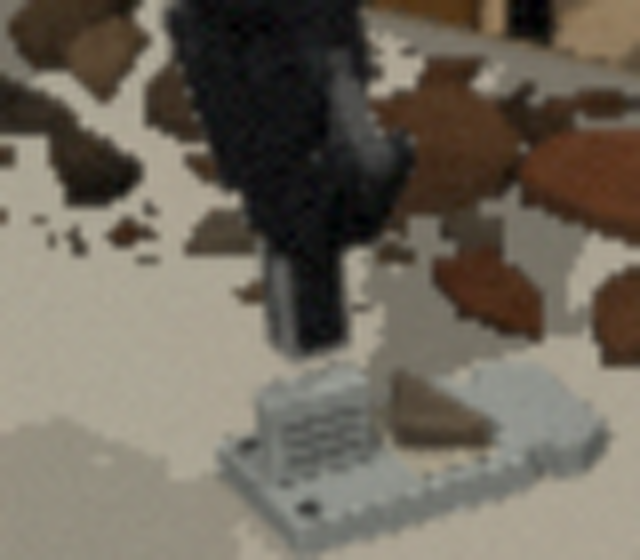

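```bash
python3 - <<'E'
from plate import *
s=ctrl.get_state();t=s["tool_pos"]
im=cv2.imread("pics/wrist4.png"); m=optics.camera_model("wrist")
hsv=cv2.cvtColor(im,cv2.COLOR_BGR2HSV)
msk=((hsv[:,:,1]<18)&(hsv[:,:,2]>110)).astype(np.uint8); msk[:100]=0;msk[290:]=0;msk[:,:240]=0;msk[:,380:]=0
l,r,f,_=lines(m,msk,185,285,285,345,.012)
print([x[0] for x in (l,r,f)]); a,b=inter(l,f),inter(r,f);print("w",np.linalg.norm(a-b),"nose",(a+b)/2)
# tip by rays
ms,md=optics.camera_model("scene"),optics.camera_model("side")
o1,d1=ray(ms,247.5,193.75);o2,d2=ray(md,280,317.5)
A=np.c_[d1,-d2];x=np.linalg.lstsq(A,o2-o1,rcond=None)[0];p,q=o1+x[0]*d1,o2+x[1]*d2;print("tip",p,q)
# wrist: plane through tool axis + .011 y
Rm=Rt(s)
for off in (0.011,-.011):
    n=Rm.apply([0,1,0]);o,d=ray(m,313,297);k=((t+off*n-o)@n)/(d@n);print("wrist tip",o+k*d,"tool frame",Rm.inv().apply(o+k*d-t))
E
```

```text
[np.float32(-30.73531), np.float32(-30.77219), np.float32(59.458645)]
w 0.05969535 nose [ 0.6738281  -0.01435284]
tip [0.5951458  0.03488715 0.05080794] [0.59592844 0.03439612 0.05141024]
wrist tip [0.60617601 0.02524573 0.05795405] tool frame [-0.02756077  0.011       0.00108973]
wrist tip [0.58728607 0.0365214  0.01341443] tool frame [ 0.0169784  -0.011       0.00098088]
```

Request:
step_arm --deltas "0 0 0 0 0 0 1;0 0 0 0 0 0 1;0 0 0 0 0 0 1;0 0 0 0 0 0 1;0 0 0 0 0 0 1;0 0 0 0 0 0 1;0 0 0 0 0 0 1"

```text
time_s: 9.65
tool_pos: [0.5973, 0.0318, 0.0304]
ee_rot: [-0.351, -0.614, -0.351, 0.614]
force: [0.3, 0.1, 0.1]
opening: 1.0
```

Request:
step_arm --deltas "0 0 0 0.3 0.02 0 1;0 0 0 0.4 0 0 1;0 0 0 0.3 0 0 1;0 0 0 0.2 0 0 1;0 0 0 0.12 0 0 1;0 0 0 0 0 0 1;0 0 0 0 0 0 1"

```text
time_s: 10.35
tool_pos: [0.5978, 0.0315, -0.0026]
ee_rot: [0.351, 0.614, 0.351, -0.614]
force: [0.1, -0.1, 0.7]
opening: 0.999
```

```bash
python3 - <<'E'
from h import *
s=ctrl.get_state();print(s["tool_pos"],s["force"])
for n in ["wrist","scene"]:
    im=optics.camera(n)[:,:,::-1]; cv2.imwrite(f"pics/{n}5.png",im)
im=cv2.imread("pics/scene5.png");cv2.imwrite("pics/c9.png",cv2.resize(im[150:220,210:290],None,fx=8,fy=8,interpolation=cv2.INTER_CUBIC))
E
```

```text
[ 0.59783854  0.03153222 -0.00255999] [ 0.08959322 -0.07717444  0.66503713]
```

View pics/wrist5.png

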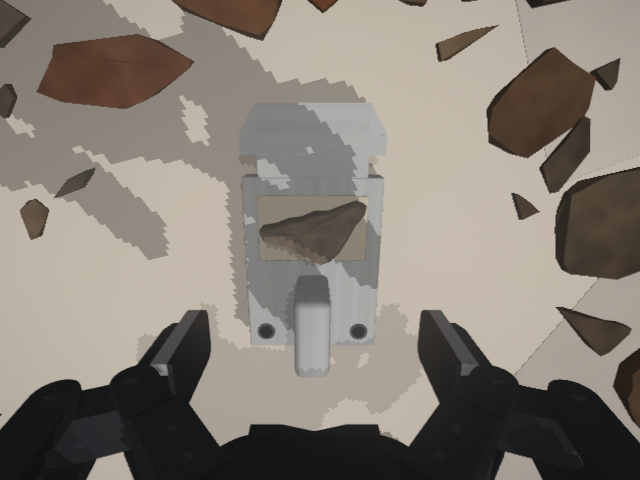

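View pics/c9.png

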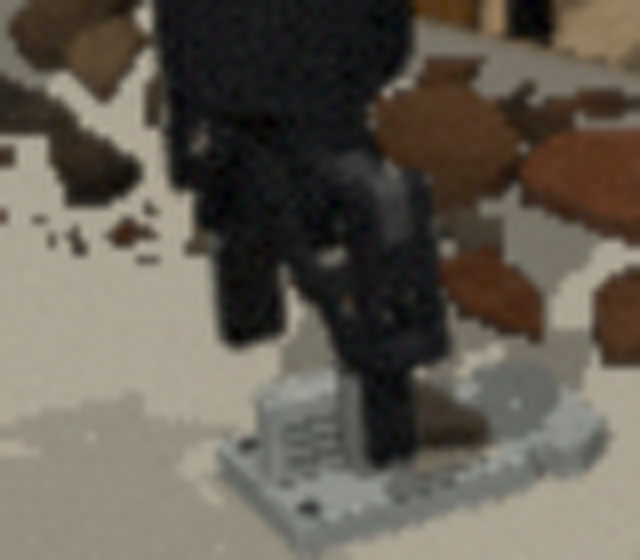

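Request:
step_arm --deltas "0 0 0 0 0 0 0.5;0 0 0 0 0 0 0.2;0 0 0 0 0 0 -0.1;0 0 0 0 0 0 -0.4;0 0 0 0 0 0 -0.6;0 0 0 0 0 0 -0.8;0 0 0 0 0 0 -1;0 0 0 0 0 0 -1;0 0 0 0 0 0 -1" --squeeze 70

```text
time_s: 11.35
tool_pos: [0.5979, 0.0317, -0.0023]
ee_rot: [0.351, 0.614, 0.351, -0.614]
force: [0.8, 1.0, 3.0]
opening: 0.15
```

```bash
python3 - <<'E'
from h import *
s=ctrl.get_state();print(s["tool_pos"],s["force"],s["moment"],s["opening"])
for n in ["wrist","scene"]:
    im=optics.camera(n)[:,:,::-1]; cv2.imwrite(f"pics/{n}6.png",im)
im=cv2.imread("pics/scene6.png");cv2.imwrite("pics/c10.png",cv2.resize(im[150:220,210:290],None,fx=8,fy=8,interpolation=cv2.INTER_CUBIC))
E
```

```text
[ 0.59791835  0.03168637 -0.00233335] [0.75602069 1.0213277  2.96206491] [0.17905868 0.05546311 0.08075784] 0.1497190517833422
```

View pics/wrist6.png

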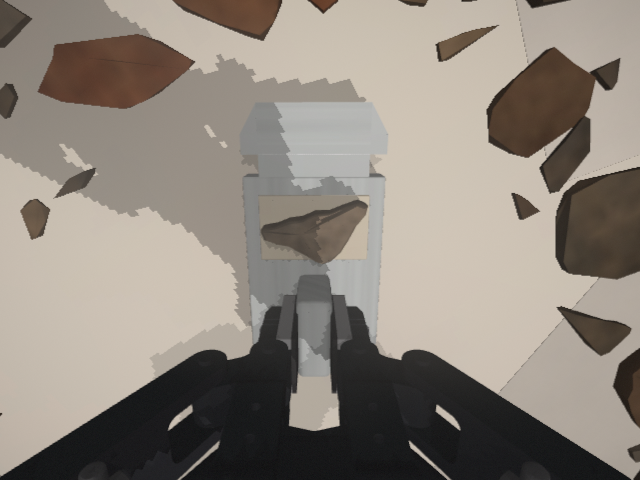

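View pics/c10.png

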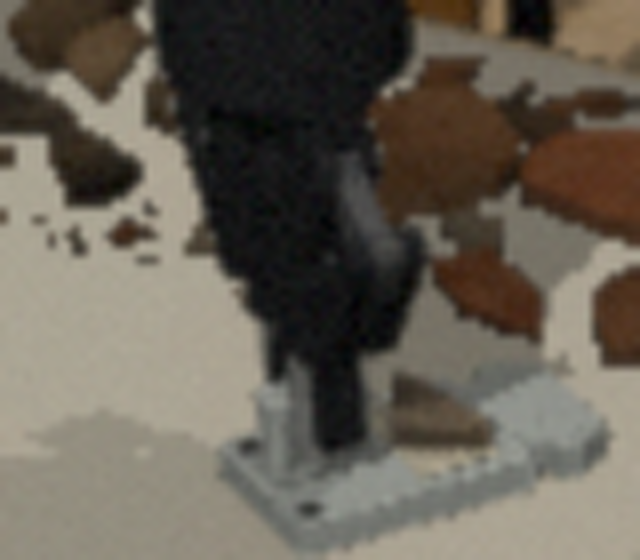

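```bash
python3 - <<'E'
from plate import *
s=ctrl.get_state();t=s["tool_pos"]; Rm=Rt(s)
m1=dict(np.load("w1.npz"))
for p in [(158,100),(140,170),(70,200)]: print("vessel edge",cast(m1,*p,0.),cast(m1,*p,.08))
im=cv2.imread("pics/wrist6.png"); m=optics.camera_model("wrist")
hsv=cv2.cvtColor(im,cv2.COLOR_BGR2HSV)
msk=((hsv[:,:,1]<18)&(hsv[:,:,2]>95)).astype(np.uint8); msk[:95]=0;msk[350:]=0;msk[:,:230]=0;msk[:,395:]=0
l,r,f,_=lines(m,msk,190,270,275,355,.012)
print([x[0] for x in (l,r,f)]); a,b=inter(l,f),inter(r,f);print("w",np.linalg.norm(a-b))
n=(a+b)/2; print("nose",n, "tool frame",Rm.inv().apply(np.r_[n,.012]-t))
yz=Rm.as_matrix()[:,1];print("tool y yaw",np.degrees(np.arctan2(yz[1],yz[0])),yz)
E
```

```text
vessel edge [ 0.69079602 -0.2921508   0.        ] [ 0.66051849 -0.30414216  0.08      ]
vessel edge [ 0.67942952 -0.21821717  0.        ] [ 0.65149055 -0.24541971  0.08      ]
vessel edge [ 0.73231855 -0.14891078  0.        ] [ 0.69349813 -0.1903725   0.08      ]
[np.float32(-30.453192), np.float32(-30.462349), np.float32(59.462524)]
w 0.05966862
nose [ 0.6740285  -0.01469407] tool frame [-0.01430675  0.08910205  0.00124603]
tool y yaw -30.548606540919078 [ 8.61198231e-01 -5.08269107e-01  3.49677473e-04]
```

Request:
step_arm --deltas "0 0 0 -0.1 0 0 -1;0 0 0 -0.3 0 0 -1;0 0 0 -0.5 0 0 -1;0 0 0 -0.7 0 0 -1;0 0 0 -0.7 0 0 -1;0 0 0 -0.7 0 0 -1;0 0 0 -0.5 0 0 -1;0 0 0 -0.3 0 0 -1;0 0 0 -0.1 0 0 -1;0 0 0 0 0 0 -1"

```text
time_s: 12.45
tool_pos: [0.5975, 0.0315, 0.0949]
ee_rot: [-0.351, -0.614, -0.351, 0.614]
force: [-0.5, -0.3, -4.1]
opening: 0.144
```

```bash
python3 - <<'E'
from h import *
s=ctrl.get_state();print(s["tool_pos"],s["force"],s["moment"],s["opening"])
u=np.array([np.cos(np.radians(-57)),np.sin(np.radians(-57))]);O=np.array([.5362,-.3429]);V=np.array([-u[1],u[0]])
# target: nose at fixture x = -0.005, lateral 0 ; nose=tcp+.0891*u(tool y)+.0012*toolz, tool z yaw=-147
z=np.array([np.cos(np.radians(-147)),np.sin(np.radians(-147))])
p=O-.005*u-.0891*u-.0012*z; print(p)
plan(np.r_[p,.085],yaw=np.radians(-147))
cv2.imwrite("pics/w7.png",optics.camera("wrist")[:,:,::-1])
E
```

```text
[0.59749126 0.03152338 0.09485324] [-0.54788687 -0.34560118 -4.06880019] [ 0.06764543  0.08698827 -0.00248107] 0.14383646143905857
[ 0.48595587 -0.26332753]
shift units (cur tool axes) [ 0.4   2.15 12.42] turn units [5.77 0.   0.  ]
shift in goal axes [ 0.39  7.46 10.17]
```

View pics/w7.png

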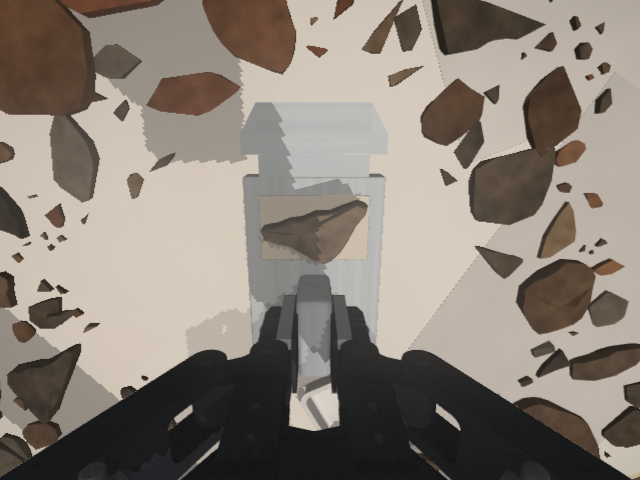

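Request:
step_arm --deltas "0.5 0 0 0 0 0 -1;1 0 0 0 0 0 -1;1 0 0 0 0 0 -1;1 0 0 0 0 0 -1;1 0 0 0 0 0 -1;0.8 0 0 0 0 0 -1;0.47 0 0 0 0 0 -1;0 0 0 0 0.3 0.4 -1;0 0 0 0 0.5 0.7 -1;0 0 0 0 0.7 0.95 -1;0 0 0 0 0.7 0.95 -1;0 0 0 0 0.7 0.95 -1"

```text
time_s: 13.7
tool_pos: [0.5529, -0.0846, 0.0941]
ee_rot: [-0.201, -0.677, -0.201, 0.678]
force: [-0.3, 0.2, -3.1]
opening: 0.144
```

Request:
step_arm --deltas "0 0 0 0 0.7 0.95 -1;0 0 0 0 0.7 0.95 -1;0 0 0 0 0.7 0.95 -1;0 0 0 0 0.7 0.95 -1;0 0 0 0 0.6 0.95 -1;0 0 0 0 0.5 0.8 -1;0 0 0 0 0.4 0.6 -1;0 0 0 0 0.2 0.3 -1;0 0 0 0 0 0 -1;0 0 0 0 0 0 -1"

```text
time_s: 14.7
tool_pos: [0.4801, -0.2647, 0.0945]
ee_rot: [-0.2, -0.678, -0.201, 0.678]
force: [-0.2, 0.8, -4.0]
opening: 0.145
```

```bash
python3 - <<'E'
from h import *
s=ctrl.get_state();print(s["tool_pos"],s["force"],s["moment"],s["opening"])
plan([.4860,-.2633,.05],yaw=np.radians(-147))
m=optics.camera_model("wrist");np.savez("w8.npz",**m)
cv2.imwrite("pics/w8.png",optics.camera("wrist")[:,:,::-1])
E
```

```text
[ 0.48013771 -0.26470287  0.09453978] [-0.20363787  0.80413908 -3.98206029] [0.10952287 0.03708565 0.00488824] 0.14544869970519114
shift units (cur tool axes) [ 1.78  0.08 -0.23] turn units [ 0.   -0.    0.01]
shift in goal axes [ 1.78  0.08 -0.23]
```

View pics/w8.png

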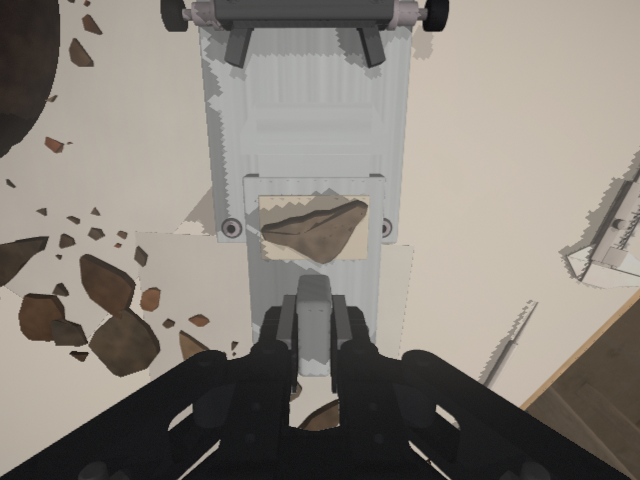

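Request:
step_arm --deltas "0 0 0 0.2 0 -0.1 -1;0 0 0 0.4 0 -0.13 -1;0 0 0 0.5 0 0 -1;0 0 0 0.4 0 0 -1;0 0 0 0.2 0 0 -1;0 0 0 0 0 0 -1;0 0 0 0 0 0 -1"

```text
time_s: 15.45
tool_pos: [0.4853, -0.2622, 0.0522]
ee_rot: [-0.201, -0.678, -0.201, 0.678]
force: [-0.2, -0.9, -4.0]
opening: 0.147
```

```bash
python3 - <<'E'
from h import *
s=ctrl.get_state();print(s["tool_pos"],s["force"],s["moment"],s["opening"])
m=optics.camera_model("wrist");np.savez("w9.npz",**m)
cv2.imwrite("pics/w9.png",optics.camera("wrist")[:,:,::-1])
im=cv2.imread("pics/w9.png");cv2.imwrite("pics/c11.png",cv2.resize(im[0:300,160:460],None,fx=2,fy=2,interpolation=cv2.INTER_CUBIC))
E
```

```text
[ 0.48527449 -0.26220448  0.05224691] [-0.19929138 -0.90094529 -4.00417008] [ 0.10151971  0.0493363  -0.00350496] 0.1469634352492122
```

View pics/c11.png

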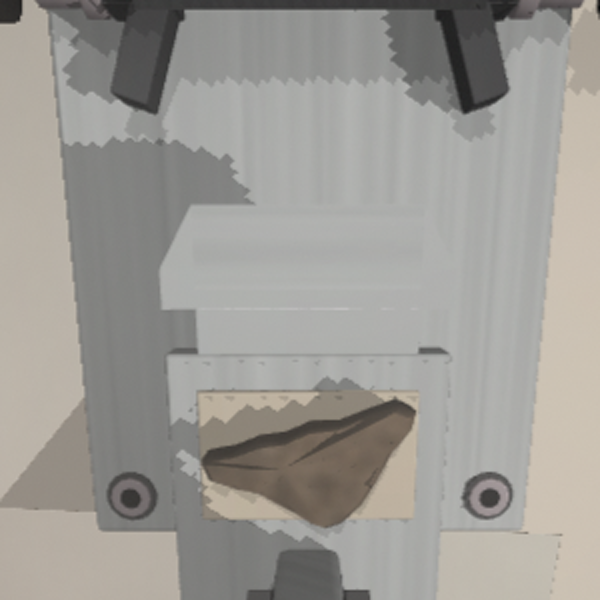

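```bash
python3 - <<'E'
from plate import *
im=cv2.imread("pics/w9.png"); m=dict(np.load("w9.npz"));s=ctrl.get_state();t=s["tool_pos"];Rm=Rt(s)
hsv=cv2.cvtColor(im,cv2.COLOR_BGR2HSV)
msk=((hsv[:,:,1]<16)&(hsv[:,:,2]>60)).astype(np.uint8);msk[:,:178]=0;msk[:,455:]=0
def fit(pts,z):
    P=np.array([Rm.inv().apply(cast(m,*p,z)-t)[1:] for p in pts]);vx,vy,x,y=cv2.fitLine(P.astype(np.float32),cv2.DIST_HUBER,0,.001,.001).ravel();return vy/vx,y-x*vy/vx
L=[];Rr=[]
for y in range(80,250,2):
    r=np.flatnonzero(msk[y]);L.append((r.min()-.5,y));Rr.append((r.max()+.5,y))
print(L[0],L[-1],Rr[0],Rr[-1])
a,b=fit(L,.014),fit(Rr,.014)
print("tool z = k*y+c:",a,b,"angles deg",np.degrees([a[0],b[0]]))
for y in (0,.089,.15): print(y,"centre z",(a[0]*y+a[1]+b[0]*y+b[1])/2,"width",b[0]*y+b[1]-a[0]*y-a[1])
f=lambda u,v:(160+u/2,v/2)
for n,p,z in [("screwL",(131,497),.014),("screwR",(489,497),.014),("cheekL in tip",(155,113),.0275),("cheekR in tip",(470,113),.0275),("cheekL out",(111,96),.0275),("cheekR out",(508,90),.0275),("block front topL",(160,5),.0395),("noseL",(190,205),None),("noseR",(432,206),None),("frontedgeL",(98,529),.014),("frontedgeR",(521,529),.014)]:
    zz=z if z else t[2]+.0023+.012
    print(n,Rm.inv().apply(cast(m,*f(*p),zz)-t).round(4))
E
```

```text
(np.float64(190.5), 80) (np.float64(206.5), 248) (np.float64(438.5), 80) (np.float64(422.5), 248)
tool z = k*y+c: (np.float32(-0.0009824553), np.float32(-0.06297862)) (np.float32(-0.0010260607), np.float32(0.06569898)) angles deg [-0.05629054 -0.05878894]
0 centre z 0.0013601817 width 0.1286776
0.089 centre z 0.0012708008 width 0.12867372
0.15 centre z 0.0012095459 width 0.12867105
screwL [ 0.0387  0.0106 -0.0519]
screwR [0.0387 0.0106 0.0551]
cheekL in tip [ 0.0253  0.1117 -0.0355]
cheekR in tip [0.0253 0.1117 0.0396]
cheekL out [ 0.0253  0.1153 -0.0456]
cheekR out [0.0253 0.1166 0.0482]
block front topL [ 0.0133  0.1306 -0.0308]
noseL [-0.0142  0.0889 -0.0221]
noseR [-0.0142  0.0887  0.0253]
frontedgeL [ 0.0387  0.0003 -0.0626]
frontedgeR [0.0387 0.0004 0.0656]
```

Request:
step_arm --deltas "0 0 0 0.2 0 0 -1;0 0 0 0.4 0 0 -1;0 0 0 0.4 0 0 -1;0 0 0 0.3 0 0 -1;0 0 0 0.2 0 0 -1;0 0 0 0.06 0 0 -1;0 0 0 0 0 0 -1;0 0 0 0 0 0 -1"

```text
time_s: 16.3
tool_pos: [0.4855, -0.2623, 0.0137]
ee_rot: [0.201, 0.678, 0.201, -0.678]
force: [-0.4, 0.2, -4.0]
opening: 0.15
```

Request:
step_arm --deltas "0 0 0 0.03 0 0 -1;0 0 0 0 0 0 -1"

```text
time_s: 16.5
tool_pos: [0.4855, -0.2623, 0.013]
ee_rot: [0.201, 0.678, 0.201, -0.678]
force: [-0.2, 0.9, -4.8]
opening: 0.146
```

Request:
step_arm --deltas "0 0 0 0.03 0 0 -1;0 0 0 0 0 0 -1"

```text
time_s: 16.7
tool_pos: [0.4852, -0.2621, 0.0119]
ee_rot: [0.201, 0.678, 0.201, -0.678]
force: [0.8, 0.7, -3.6]
opening: 0.148
```

Request:
step_arm --deltas "0 0 0 0.02 0 0 -1;0 0 0 0 0 0 -1"

```text
time_s: 16.9
tool_pos: [0.4853, -0.2621, 0.0117]
ee_rot: [0.201, 0.678, 0.201, -0.678]
force: [-1.2, 0.5, -0.4]
opening: 0.149
```

Request:
step_arm --deltas "0 0 0 0.02 0 0 -1;0 0 0 0 0 0 -1"

```text
time_s: 17.1
tool_pos: [0.4852, -0.2621, 0.0117]
ee_rot: [-0.201, -0.678, -0.201, 0.678]
force: [-2.9, 2.9, 4.6]
opening: 0.148
```

Request:
step_arm --deltas "0 0 0 0 0.1 0 -1;0 0 0 0 0.2 0 -1;0 0 0 0 0.2 0 -1;0 0 0 0 0.2 0 -1;0 0 0 0 0.1 0 -1;0 0 0 0 0 0 -1"

```text
time_s: 17.7
tool_pos: [0.4964, -0.2784, 0.0117]
ee_rot: [0.201, 0.678, 0.201, -0.678]
force: [-2.7, 4.3, 5.5]
opening: 0.144
```

```bash
cat > chk.py <<'E'
from h import *
import sys
s=ctrl.get_state();t=s["tool_pos"];Rm=Rt(s)
u=Rm.apply([0,1,0]);print("tcp",t,"yaw",np.degrees(np.arctan2(u[1],u[0])),"down",Rm.apply([1,0,0]).round(4))
print("force tool frame (x down,y fwd,z right)",Rm.inv().apply(s["force"]).round(1),"moment",Rm.inv().apply(s["moment"]).round(2),"op",s["opening"])
p0=np.array([.48527,-.26220]);print("travel along from w9",(t[:2]-p0)@u[:2]*1000, "nose x est",-6.5+(t[:2]-p0)@u[:2]*1000,"lat",Rm.inv().apply(np.r_[t[:2]-p0,0])[2]*1000)
if len(sys.argv)>1:
    n=sys.argv[1];np.savez(n+".npz",**optics.camera_model("wrist"))
    im=optics.camera("wrist")[:,:,::-1];cv2.imwrite(f"pics/{n}.png",im)
    cv2.imwrite(f"pics/{n}c.png",cv2.resize(im[0:300,160:460],None,fx=2,fy=2,interpolation=cv2.INTER_CUBIC))
E
python3 chk.py w10
```

```text
tcp [ 0.49639667 -0.27838983  0.01170009] yaw -56.99726587344134 down [ 1.e-04  1.e-03 -1.e+00]
force tool frame (x down,y fwd,z right) [-5.5 -5.  -0.1] moment [-0.02 -0.01 -0.72] op 0.14374795793447262
travel along from w9 19.63797084151874 nose x est 13.13797084151874 lat -0.5130726764148682
```

View pics/w10c.png

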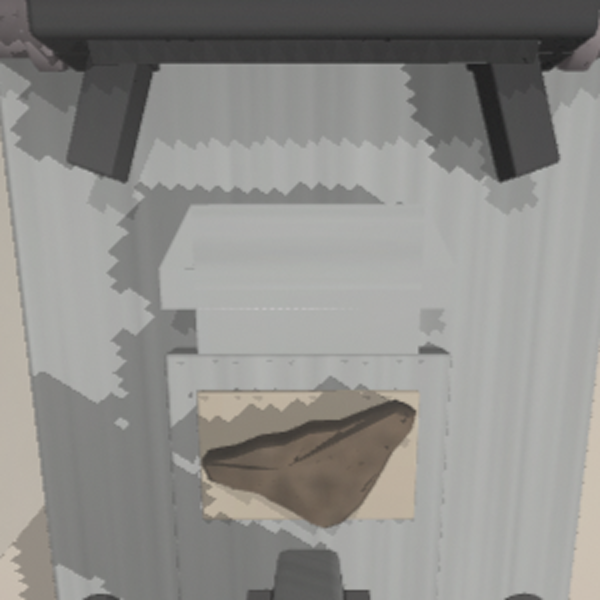

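```bash
python3 - <<'E'
from h import *
m=dict(np.load("w10.npz"));s=ctrl.get_state();t=s["tool_pos"];Rm=Rt(s)
f=lambda u,v:(160+u/2,v/2)
for n,p,z in [("cheekL in tip",(127,181),.0275),("cheekR in tip",(502,181),.0275),("cheekL out",(68,161),.0275),("cheekR out",(559,159),.0275),("noseL",(190,205),.026),("noseR",(432,206),.026),("sideL",(168,360),.026),("sideR",(450,360),.026),("blkL",(150,64),.0275),("blkR",(471,64),.0275)]:
    print(n,Rm.inv().apply(cast(m,*f(*p),z)-t).round(4))
im=cv2.imread("pics/w10.png");hsv=cv2.cvtColor(im,cv2.COLOR_BGR2HSV)
msk=((hsv[:,:,1]<16)&(hsv[:,:,2]>60))
for y in (110,130,150,170):
    r=np.flatnonzero(msk[y]);r=r[(r>155)&(r<475)];a,b=[Rm.inv().apply(cast(m,q,y,.014)-t)[2] for q in (r.min()-.5,r.max()+.5)];print("bed",y,r.min(),r.max(),(a+b)/2,b-a)
E
```

```text
cheekL in tip [-0.0159  0.0935 -0.034 ]
cheekR in tip [-0.0159  0.0935  0.0382]
cheekL out [-0.0159  0.097  -0.045 ]
cheekR out [-0.0159  0.0974  0.0488]
noseL [-0.0144  0.0893 -0.0223]
noseR [-0.0144  0.0891  0.0252]
sideL [-0.0144  0.059  -0.0284]
sideR [-0.0144  0.059   0.0306]
blkL [-0.0159  0.1134 -0.0282]
blkR [-0.0159  0.1134  0.0309]
bed 110 166 466 0.0017264030473390646 0.1282858582162503
bed 130 168 464 0.0017434117097817892 0.128635747643906
bed 150 170 461 0.0015410038202288909 0.12855722843960093
bed 170 173 459 0.0017794546864301451 0.12847544717496218
```

Request:
step_arm --deltas "0 0 0 0 0.1 0.016 -1;0 0 0 0 0.16 0 -1;0 0 0 0 0.16 0 -1;0 0 0 0 0.16 0 -1;0 0 0 0 0.1 0 -1;0 0 0 0 0 0 -1"

```text
time_s: 18.35
tool_pos: [0.5053, -0.2928, 0.0117]
ee_rot: [0.201, 0.678, 0.201, -0.678]
force: [-1.9, 4.7, 6.0]
opening: 0.147
```

```bash
python3 chk.py w11
```

```text
tcp [ 0.50534313 -0.29278503  0.01169001] yaw -56.99246989721908 down [ 1.0e-04  1.1e-03 -1.0e+00]
force tool frame (x down,y fwd,z right) [-6. -5. -1.] moment [-0.   -0.06 -0.73] op 0.14656680623955554
travel along from w9 36.58337998491987 nose x est 30.083379984919873 lat -0.1721522163245353
```

View pics/w11c.png

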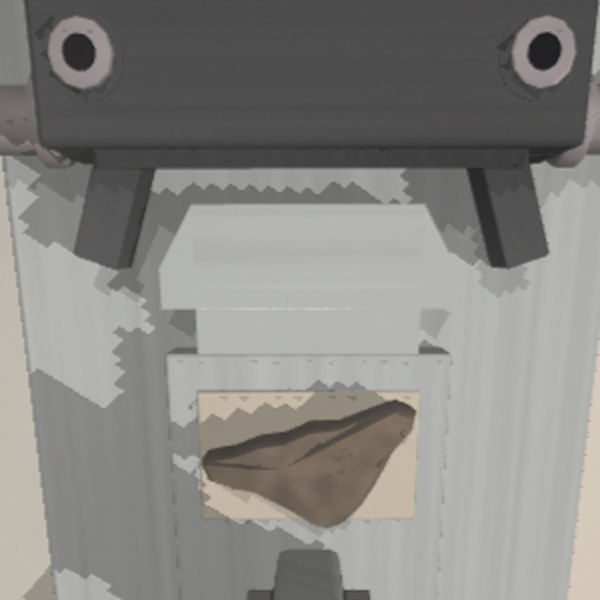

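Request:
step_arm --deltas "0 0 0 0 0.12 0 -1;0 0 0 0 0.16 0 -1;0 0 0 0 0.12 0 -1;0 0 0 0 0 0 -1"

```text
time_s: 18.8
tool_pos: [0.5109, -0.3014, 0.0117]
ee_rot: [0.201, 0.678, 0.201, -0.678]
force: [-2.6, 3.2, 4.8]
opening: 0.143
```

```bash
python3 chk.py
```

```text
tcp [ 0.51091519 -0.3013648   0.01169402] yaw -56.99063074671326 down [ 4.e-04  6.e-04 -1.e+00]
force tool frame (x down,y fwd,z right) [-4.8 -4.1  0.4] moment [-0.02 -0.07 -0.78] op 0.14327528652767868
travel along from w9 46.81376303721019 nose x est 40.31376303721019 lat -0.16953507254042388
```

Request:
step_arm --deltas "0 0 0 0 0.08 0 -1;0 0 0 0 0.08 0 -1;0 0 0 0 0 0 -1"

```text
time_s: 19.1
tool_pos: [0.5128, -0.3043, 0.0117]
ee_rot: [0.2, 0.678, 0.201, -0.678]
force: [-3.6, 5.2, 7.2]
opening: 0.147
```

```bash
python3 chk.py w12
```

```text
tcp [ 0.51278812 -0.30429247  0.01169439] yaw -56.98925449869015 down [-2.0e-04  1.3e-03 -1.0e+00]
force tool frame (x down,y fwd,z right) [-7.2 -6.3  0.1] moment [-0.01 -0.04 -0.88] op 0.14661661661816552
travel along from w9 50.289149189391956 nose x est 43.789149189391956 lat -0.14403630648751944
```

View pics/w12c.png

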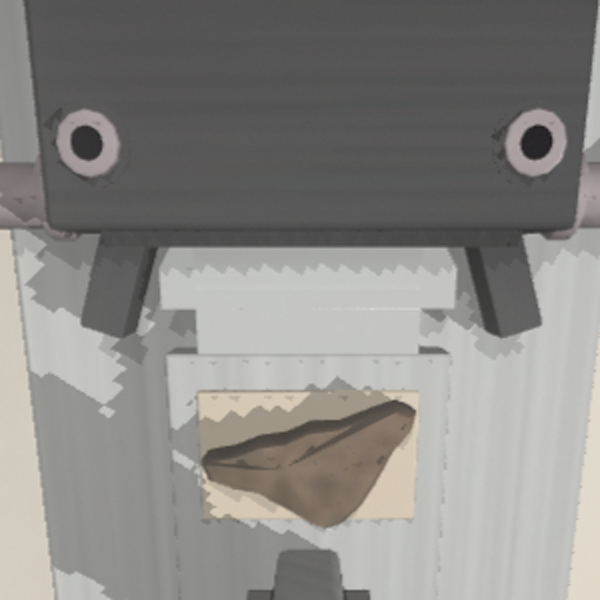

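Request:
step_arm --deltas "0 0 0 0 0.08 0.012 -1;0 0 0 0 0.08 0 -1;0 0 0 0 0 0 -1"

```text
time_s: 19.45
tool_pos: [0.5148, -0.3078, 0.0117]
ee_rot: [0.2, 0.678, 0.201, -0.678]
force: [-2.6, 5.3, 7.5]
opening: 0.143
```

Request:
step_arm --deltas "0 0 0 0 0.08 0 -1;0 0 0 0 0.08 0 -1;0 0 0 0 0 0 -1"

```text
time_s: 19.75
tool_pos: [0.5156, -0.3093, 0.0117]
ee_rot: [-0.199, -0.677, -0.203, 0.679]
force: [-6.8, 9.8, 11.2]
opening: 0.147
```

```bash
python3 chk.py
```

```text
tcp [ 0.5156132  -0.30927067  0.01169217] yaw -56.99085856982887 down [-0.0033  0.005  -1.    ]
force tool frame (x down,y fwd,z right) [-11.2 -12.    0.3] moment [ 0.04  0.01 -1.61] op 0.14658511860920206
travel along from w9 56.0018339659712 nose x est 49.5018339659712 lat 0.19752443650709792
```

Request:
step_arm --deltas "0 0 0 -0.01 0.08 0 -1;0 0 0 0 0.04 0 -1;0 0 0 0 0 0 -1"

```text
time_s: 20.05
tool_pos: [0.5164, -0.3105, 0.0117]
ee_rot: [-0.198, -0.677, -0.204, 0.679]
force: [-8.2, 12.6, 13.0]
opening: 0.144
```

```bash
python3 chk.py
```

```text
tcp [ 0.51641739 -0.31045588  0.01167123] yaw -56.96697936101022 down [-0.0053  0.0072 -1.    ]
force tool frame (x down,y fwd,z right) [-12.9 -15.2  -0. ] moment [ 0.06 -0.05 -1.94] op 0.14364079533472648
travel along from w9 57.43249200462062 nose x est 50.93249200462062 lat 0.19297727686049457
```

Request:
step_arm --deltas "0 0 0 -0.02 0.04 0 -1;0 0 0 0 0.04 0 -1;0 0 0 0 0.04 0 -1;0 0 0 0 0 0 -1"

```text
time_s: 20.45
tool_pos: [0.5177, -0.3125, 0.0117]
ee_rot: [-0.198, -0.677, -0.204, 0.679]
force: [-8.2, 13.0, 13.0]
opening: 0.144
```

```bash
python3 chk.py w13
```

```text
tcp [ 0.51767022 -0.3125416   0.01168754] yaw -56.96614910912902 down [-0.006  0.008 -1.   ]
force tool frame (x down,y fwd,z right) [-12.9 -15.5  -0.2] moment [ 0.    0.05 -1.96] op 0.1444835745848731
travel along from w9 59.86332308585617 nose x est 53.36332308585617 lat 0.2806502667712287
```

View pics/w13c.png

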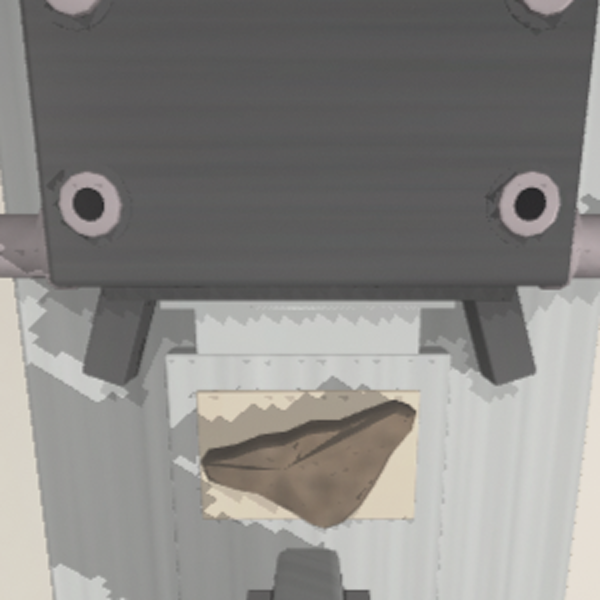

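Request:
step_arm --deltas "0 0 0 0 0.05 0 -1;0 0 0 0 0.05 0 -1;0 0 0 0 0.05 0 -1;0 0 0 0 0 0 -1"

```text
time_s: 20.9
tool_pos: [0.5206, -0.317, 0.0117]
ee_rot: [-0.199, -0.677, -0.203, 0.679]
force: [-4.7, 7.5, 6.7]
opening: 0.15
```

Request:
step_arm --deltas "0 0 0 0 0.05 0 -1;0 0 0 0 0.05 0 -1;0 0 0 0 0 0 -1"

```text
time_s: 21.2
tool_pos: [0.522, -0.3192, 0.0117]
ee_rot: [-0.199, -0.677, -0.203, 0.679]
force: [-5.4, 10.4, 8.6]
opening: 0.149
```

```bash
python3 chk.py
```

```text
tcp [ 0.52200114 -0.31918076  0.01167879] yaw -56.97676201086526 down [-0.0038  0.0055 -1.    ]
force tool frame (x down,y fwd,z right) [ -8.5 -11.7  -1.2] moment [-0.01  0.   -1.42] op 0.14876168167884482
travel along from w9 67.79170149219564 nose x est 61.29170149219564 lat 0.2561992858470772
```

Request:
step_arm --deltas "0 0 0 0 0.05 0 -1;0 0 0 0 0.05 0 -1;0 0 0 0 0.05 0 -1;0 0 0 0 0 0 -1"

```text
time_s: 21.6
tool_pos: [0.5227, -0.3203, 0.0117]
ee_rot: [-0.197, -0.676, -0.205, 0.679]
force: [-9.8, 13.9, 13.4]
opening: 0.149
```

Request:
step_arm --deltas "0 0 0 0 0.05 0 -1;0 0 0 0 0.05 0 -1;0 0 0 0 0 0 -1"

```text
time_s: 21.9
tool_pos: [0.5237, -0.3218, 0.0117]
ee_rot: [-0.197, -0.676, -0.205, 0.68]
force: [-10.4, 15.4, 15.0]
opening: 0.146
```

```bash
python3 chk.py w14
```

```text
tcp [ 0.5237131  -0.32183209  0.01170446] yaw -56.958195817035154 down [-0.0079  0.0102 -0.9999]
force tool frame (x down,y fwd,z right) [-14.8 -18.7   0.4] moment [ 0.05 -0.08 -2.4 ] op 0.14643143235542905
travel along from w9 70.94319904800291 nose x est 64.44319904800291 lat 0.2896140562438053
```

View pics/w14.png

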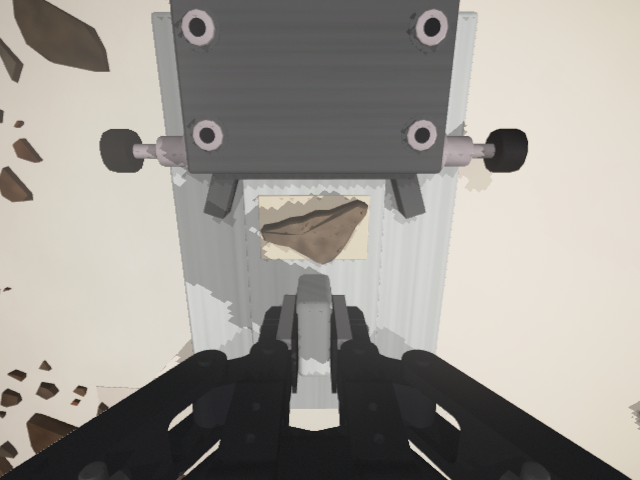

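Request:
step_arm --deltas "0 0 0 -0.02 0.05 0 -1;0 0 0 0 0.05 0 -1;0 0 0 0 0.05 0 -1;0 0 0 0 0 0 -1"

```text
time_s: 22.35
tool_pos: [0.5258, -0.3252, 0.0117]
ee_rot: [-0.197, -0.676, -0.205, 0.68]
force: [-8.9, 13.9, 11.7]
opening: 0.143
```

```bash
python3 chk.py
```

```text
tcp [ 0.52583519 -0.32515704  0.01173821] yaw -56.9601663756605 down [-0.0077  0.01   -0.9999]
force tool frame (x down,y fwd,z right) [-11.5 -16.6  -0.1] moment [ 0.07  0.   -2.15] op 0.14344001944763884
travel along from w9 74.88750363399198 nose x est 68.38750363399198 lat 0.3210468644988486
```

Request:
step_arm --deltas "0 0 0 -0.01 0.05 0 -1;0 0 0 0 0.05 0 -1;0 0 0 0 0 0 -1"

```text
time_s: 22.65
tool_pos: [0.5269, -0.3269, 0.0117]
ee_rot: [-0.197, -0.676, -0.205, 0.68]
force: [-9.3, 14.8, 12.3]
opening: 0.145
```

```bash
python3 chk.py
```

```text
tcp [ 0.52692917 -0.32691559  0.01173196] yaw -56.9586866086372 down [-0.0083  0.0106 -0.9999]
force tool frame (x down,y fwd,z right) [-12.1 -17.7  -0.2] moment [-0.04  0.01 -2.26] op 0.14548936325098638
travel along from w9 76.95711657399839 nose x est 70.45711657399839 lat 0.36502243894637687
```

Request:
step_arm --deltas "0 0 0 -0.005 0.04 0 -1;0 0 0 0 0.04 0 -1;0 0 0 0 0 0 -1"

```text
time_s: 22.95
tool_pos: [0.527, -0.327, 0.0118]
ee_rot: [-0.195, -0.676, -0.207, 0.68]
force: [-11.7, 19.1, 15.2]
opening: 0.147
```

```bash
python3 chk.py w15
```

```text
tcp [ 0.52702718 -0.32703229  0.01176665] yaw -56.95260196060182 down [-0.0107  0.0135 -0.9999]
force tool frame (x down,y fwd,z right) [-14.8 -22.6  -0.6] moment [-0.04 -0.   -2.8 ] op 0.1465269197678038
travel along from w9 77.10383542174262 nose x est 70.60383542174262 lat 0.35560804542092406
```

View pics/w15.png

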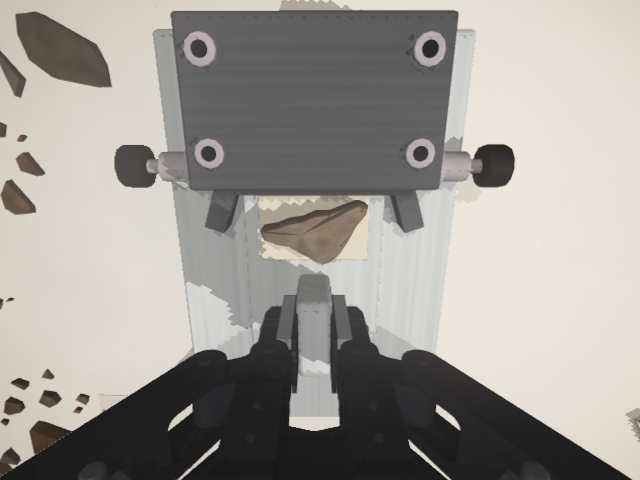

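Request:
step_arm --deltas "0 0 0 0 -0.06 0 -1;0 0 0 0 -0.06 0 -1;0 0 0 0 -0.06 0 -1;0 0 0 0 0 0 -1"

```text
time_s: 23.4
tool_pos: [0.5272, -0.3273, 0.0117]
ee_rot: [-0.199, -0.677, -0.203, 0.679]
force: [-4.6, 7.7, 5.2]
opening: 0.145
```

```bash
python3 chk.py
```

```text
tcp [ 0.52721183 -0.32728021  0.01174331] yaw -56.961988670724274 down [-0.004   0.0055 -1.    ]
force tool frame (x down,y fwd,z right) [-5.2 -9.  -0.3] moment [-0.06  0.15 -1.26] op 0.14496578773358484
travel along from w9 77.42201560878928 nose x est 70.92201560878928 lat 0.3213875718975906
```

Request:
step_arm --deltas "0 0 0 0 -0.06 0 -1;0 0 0 0 -0.06 0 -1;0 0 0 0 -0.03 0 -1;0 0 0 0 0 0 -1"

```text
time_s: 23.8
tool_pos: [0.526, -0.3255, 0.0117]
ee_rot: [-0.2, -0.678, -0.202, 0.678]
force: [-2.8, 5.4, 1.9]
opening: 0.149
```

```bash
python3 chk.py w16
```

```text
tcp [ 0.52596439 -0.32548188  0.01174838] yaw -56.96859223628839 down [-0.0021  0.0032 -1.    ]
force tool frame (x down,y fwd,z right) [-1.9 -6.  -0.6] moment [-0.07  0.1  -0.75] op 0.14868751626678522
travel along from w9 75.23564720640373 nose x est 68.73564720640373 lat 0.3778414869746557
```

View pics/w16.png

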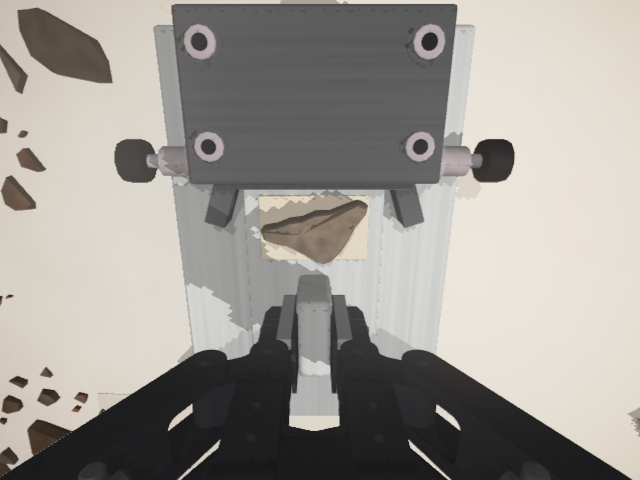

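Request:
step_arm --deltas "0 0 0 0 -0.05 0 -1;0 0 0 0 -0.05 0 -1;0 0 0 0 0 0 -1"

```text
time_s: 24.15
tool_pos: [0.5258, -0.3251, 0.012]
ee_rot: [0.201, 0.678, 0.201, -0.678]
force: [1.4, 2.1, -3.9]
opening: 0.143
```

```bash
python3 chk.py
```

```text
tcp [ 0.5257634  -0.32512313  0.01195623] yaw -56.98929157741567 down [ 7.e-04  2.e-04 -1.e+00]
force tool frame (x down,y fwd,z right) [ 3.9 -1.  -2.3] moment [-0.09  0.35 -0.18] op 0.1431975365142865
travel along from w9 74.82600075575301 nose x est 68.32600075575301 lat 0.32376045311751855
```

Request:
step_arm --deltas "0 0 0 0.012 0 0 -1;0 0 0 0 0 0 -1;0 0 0 0 0 0 -0.6;0 0 0 0 0 0 -0.4;0 0 0 0 0 0 0;0 0 0 0 0 0 0.5;0 0 0 0 0 0 1;0 0 0 0 0 0 1;0 0 0 0 0 0 1;0 0 0 0 0 0 1"

```text
time_s: 25.15
tool_pos: [0.5255, -0.3254, 0.0122]
ee_rot: [-0.201, -0.678, -0.201, 0.678]
force: [0.2, 0.1, 0.2]
opening: 1.0
```

```bash
python3 chk.py w17
```

```text
tcp [ 0.52545825 -0.32536511  0.01219555] yaw -56.99768411626313 down [-1.e-04  0.e+00 -1.e+00]
force tool frame (x down,y fwd,z right) [-0.2  0.  -0.2] moment [-0.02  0.01 -0.01] op 0.9998099824852427
travel along from w9 74.86277922027003 nose x est 68.36277922027003 lat 0.7005134812192841
```

View pics/w17.png

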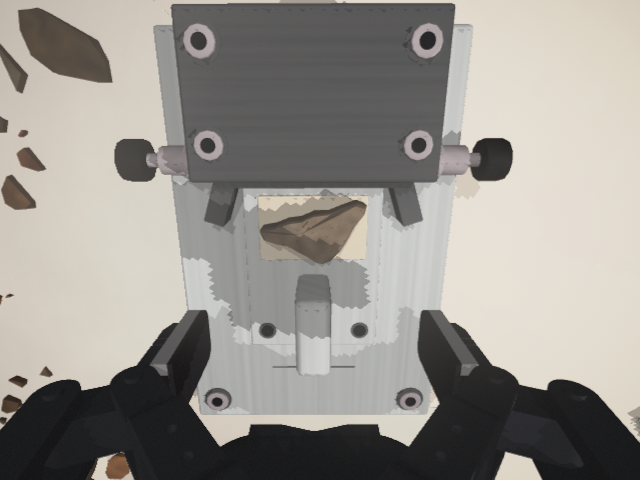

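Request:
step_arm --deltas "0 0 0 -0.3 0 0 1;0 0 0 -0.6 0 0 1;0 0 0 -0.8 0 0 1;0 0 0 -1 0 0 1;0 0 0 -1 0 0 1;0 0 0 -0.8 0 0 1;0 0 0 -0.5 0 0 1;0 0 0 -0.3 0 0 1;0 0 0 0 0 0 1;0 0 0 0 0 0 1"

```text
time_s: 26.2
tool_pos: [0.525, -0.3249, 0.1439]
ee_rot: [-0.2, -0.678, -0.201, 0.678]
force: [-0.5, 0.4, -0.6]
opening: 1.001
```

```bash
python3 chk.py w18; python3 - <<'E'
from h import *
im=optics.camera("scene")[:,:,::-1];cv2.imwrite("pics/scene18.png",im)
E
```

```text
tcp [ 0.52495585 -0.32494644  0.14388376] yaw -56.99610451061031 down [-0.0012  0.001  -1.    ]
force tool frame (x down,y fwd,z right) [ 0.6 -0.6  0.2] moment [-0.02  0.02  0.01] op 1.0013041500955258
travel along from w9 74.23791525069949 nose x est 67.73791525069949 lat 0.8959072957117379
```

View pics/w18.png

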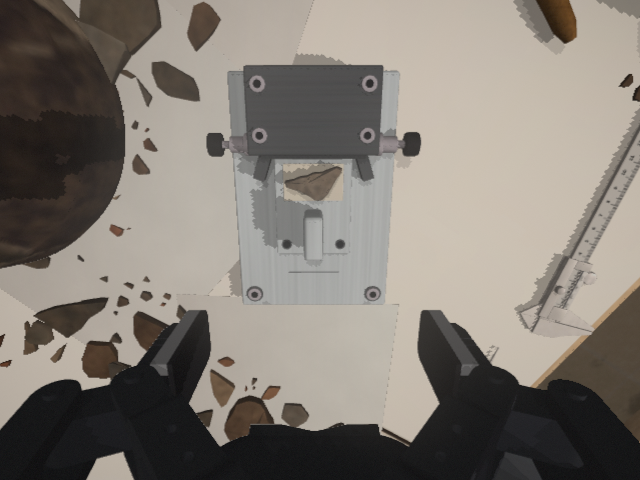

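View pics/scene18.png

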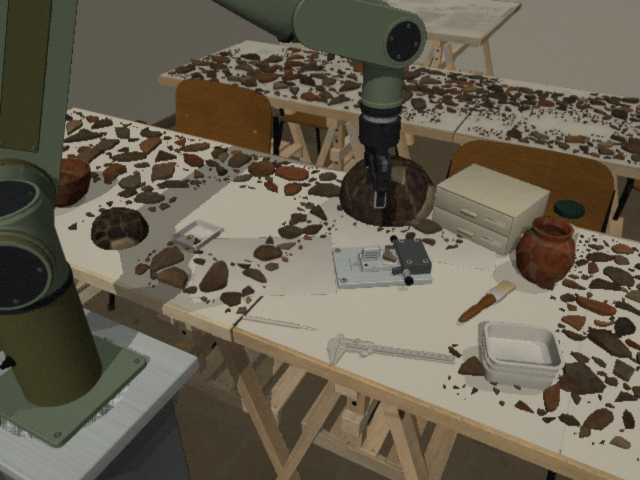

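```bash
python3 - <<'E'
from h import *
O=np.array([.5362,-.3429]);u=np.array([np.cos(np.radians(-57)),np.sin(np.radians(-57))]);V=np.array([-u[1],u[0]])
def fx(m,p,z): q=cast(m,*p,z)[:2]-O;return (q@u*1e3).round(1),(q@V*1e3).round(1)
m=dict(np.load("w18.npz"));im=cv2.imread("pics/w18.png");g=cv2.cvtColor(im,cv2.COLOR_BGR2GRAY)
cv2.imwrite("pics/c18.png",cv2.resize(im[50:310,200:430],None,fx=2.3,fy=2.3,interpolation=cv2.INTER_CUBIC))
for x in (295,335,345): print(x,[int(v) for v in g[244:262,x]])
print("rear",fx(m,(295,253),.026),fx(m,(335,253),.026),"bed front",fx(m,(265,304),.014),fx(m,(365,304),.014))
print("knobs now",fx(m,(207,145),.0205),fx(m,(421,144),.0205))
m1=dict(np.load("w1.npz"));print("knobs w1",fx(m1,(228,90),.0205),fx(m1,(404,84),.0205))
m14=dict(np.load("w14.npz"));print("knobs w14",fx(m14,(100,150),.0205),fx(m14,(528,150),.0205))
E
```

```text
295 [127, 143, 163, 164, 165, 164, 164, 164, 162, 141, 146, 161, 161, 161, 161, 160, 161, 160]
335 [112, 124, 143, 157, 170, 170, 169, 170, 168, 146, 157, 167, 168, 168, 168, 168, 167, 167]
345 [149, 153, 158, 166, 166, 166, 167, 167, 164, 145, 153, 169, 169, 169, 170, 169, 170, 168]
rear (np.float64(-41.2), np.float64(15.2)) (np.float64(-41.2), np.float64(-18.2)) bed front (np.float64(-94.7), np.float64(43.9)) (np.float64(-94.7), np.float64(-47.2))
knobs now (np.float64(45.6), np.float64(82.2)) (np.float64(46.3), np.float64(-83.5))
knobs w1 (np.float64(46.4), np.float64(81.7)) (np.float64(45.7), np.float64(-84.0))
knobs w14 (np.float64(46.5), np.float64(90.1)) (np.float64(46.6), np.float64(-89.9))
```

View pics/c18.png

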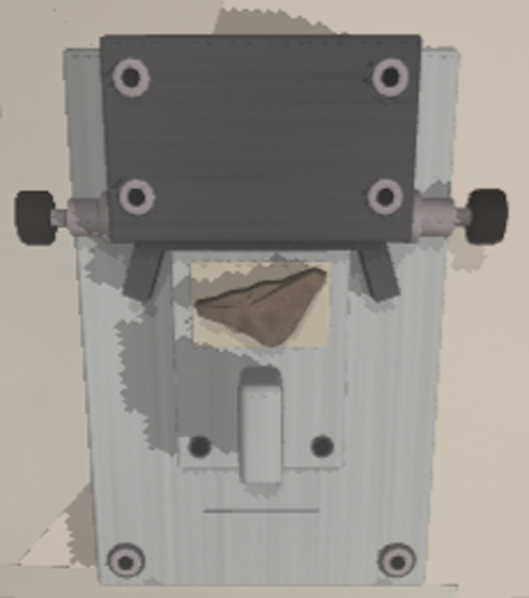

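```bash
python3 -c "
from bench import ctrl
print(ctrl.job_done())"
```

```text
the job is handed in; nothing more can be done
None
```

The plate is loaded and latched in the fixture, and the job was handed in at about 26 s, with the gripper open and raised well clear of everything.

I took the plate by its grip bar, lifted it and laid it flat on the bed. I then slid the nose under the block and past the latch pins until it struck the end wall. The largest push I read, between moves, was about 23 N, against the 35 N limit.

**Checks that passed**
- **Holding:** when I eased back with the bar still gripped, the plate settled about 2.5 mm back from the wall and then stayed put. It did not move after I let go.
- **Latch pins:** both knobs are back at their rest position, about 83 mm from the centre line; they stood at about 90 mm while the nose was pushing them aside.
- **Position:** the rear edge measures at fixture x ≈ −41 mm, which puts the nose about 29 mm in. The latched rest is 30 mm, so this agrees within the 1–2 mm accuracy of the measurement.
- **Surroundings:** the sherd was not touched. The tools and dish look undisturbed in the last pictures, by eye only.

**Checks that disagreed**
- **Finger length:** the fingertips stand about 35 mm farther back than the tool description says. My first close therefore shut on air above the bar, touching nothing; I measured the tips in two camera views and grasped again lower.
- **Tilt under load:** the tool tipped by up to about 1° while pushing. It came back upright once the push was released.

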